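Lay the vase in the decorating cradle and square the hand-rest bar

ROBOT

A 6-joint arm with a two-finger parallel gripper is mounted at the origin on the work surface. World frame = base frame: x ahead of the robot, y to its left, z up, the work surface at z = 0. Lengths are in mm, angles in rad, forces in N, time in s.
With the tool pointing down it reaches from about 275 to 875 mm from the base axis. Payload 12.5 kg.
Tool frame: the origin (TCP) lies on the centre line of the jaws, within the pads' length; the fingertips stand tip_extent ahead of it and the grasp point (between the pads) is the TCP (tip_extent is the distance from the TCP to the fingertips, in mm); z points along the fingers, x is the direction in which the jaws open and shut, and the axes are right-handed (so a half turn about z gives the same grasp; the last joint's range is limited). The gripper opens to 85 mm and grips with 20 to 120 N. Pads are 22 mm wide; open, the fingers measure 114 mm over their backs; the gripper's body (76 mm by 85 mm) begins 54 mm behind the grasp point. The pads swing forward as they close: fully open they stand 13 mm farther back than shut.
Start: joints at [-1.412, 0.351, 1.652, -0, 1.139, -0.085], TCP at [132.786, -533.715, 214.99] pointing down, gripper open.
Joint ranges: [-2.75, 2.75], [-0.79, 2.1], [0.01, 2.65], [-1.57, 4.71], [0.07, 3.14], [-2.87, 2.87]. Speed limits (rad/s): [2.22, 2.22, 2.79, 3.14, 3.14, 3.14].

INTERFACE

Orientations are given as a 3x3 rotation matrix whose columns are the frame's x, y, z axes.
In Python, from bench import state, grab_frame, finish_job, tip_extent gives the robot as it stands.
- The arm moves only by the tool carry_out, never from a script. Its argument "series" is a list of rows, each an object of numbers: "dx", "dy", "dz": the shift along the tool's x, y, z in m; "wx", "wy", "wz": the turn, a rotation vector about the tool's x, y, z in degrees; "gripper": the gripper command: -1 is fully open, 1 is shut, values between are in proportion. A call has 1 to 20 rows; each row is the pose to reach, as a shift and turn from the pose commanded when the call began, along the tool's axes at that moment; what a row does not reach only later rows make up. A row lasts 1/10 s, in which the tool goes at most 50 mm and 8.59 degrees, less where a joint would pass 70% of its speed; a pose out of reach is approached as far as the arm can. A call with a gripper value outside its range is refused whole. The fingers move at their own pace and stop on an object; the grip force is fixed at half the most. Time passes only in rows, so rows that repeat a pose let the fingers close. It gives the time, the measured TCP pose, the force and the opening at its end, in the units of the state.
- state(): the state, without advancing time (a new reading comes with each control period).
- grab_frame(name): name is "scene" or "top"; returns a dict with "image" (420x560x3 uint8, red, green, blue), "mtx" (3x3 intrinsics, pixels), "origin" and "attitude" of the camera in the world. Camera axes: x right, y down, z forward; pixel columns grow to the right and rows downward; lengths in mm; the calibration is good to about 2 mm. A picture is of the moment at which its call begins. There is no depth.
- finish_job(): hands the job in, once; it reports no verdict.
The state is a dict: "t": time; "q": joint angles; "qvel": joint speeds; "tau": joint torques, N m; "ee_pos": TCP position; "eef_rot": TCP orientation; "wrist_force": force on the tool from outside, world axes, zero at the start; "wrist_torque": the same for the moment, N m; "finger_gap": finger opening in mm.
Only numpy, scipy, OpenCV 4.12 (cv2) and the standard library are available. Lean on these libraries where they do the work, as an engineer would, in place of code of your own. Each camera call takes 0.05 s, during which the arm holds its last target.

TASK

Get the decorating board ready for painting: slide the aluminium hand-rest bar, without lifting it, until it lies flush along the low wooden rail and within the rail's length, and lay the white bottle-vase with the blue neck on its side in the cradle, neck in the small fork and foot close to (within about a centimetre of) the stop. Do not drop the vase, and leave the other pots standing where they are.

Things in the scene. Friction and masses are not known exactly. Their poses are not given: they have to be found in the camera images.
- vase_c (a point): Centre, half-way up the axis, of the loose ceramic bottle-vase to lay down: white body, blue neck, 140 mm tall, 0.24-0.42 kg, upright at first. z: along its axis, foot to neck. Body 54 mm diameter from the foot (-70 mm) to +20 mm; shoulder narrows to 24 mm at +40; neck 24 mm diameter to +66; lip 28 mm diameter, top at +70. Mass centre about 10 mm below this point.
- cradle_seat (a point): Where the laid vase's centre belongs: on the cradle's axis, 63 mm above the table, 48 mm above the fixed decorating board (foot then 4 mm off the stop). z up; x runs from neck fork to foot stop: the laid neck points to -x, roughly to the robot's right. Fork and big V are open from above; between them is free space down to the board.
- big_vee (a point): Middle of the cradle's big wooden 90-degree V at the height of the cradle's axis; axes as cradle_seat. The vase's body rests in it. 16 mm thick in x, 76 mm wide in y, its arms' tops about 6 mm below this point.
- neck_fork (a point): Middle of the cradle's small wooden 90-degree V fork at the height of the cradle's axis; axes as cradle_seat. The vase's neck rests in it. 10 mm thick in x, 60 mm wide in y, its arms' tops about 7 mm above this point.
- foot_stop (a point): Middle of the inner face of the upright wooden foot stop, at the height of the cradle's axis; axes as cradle_seat (x points into the stop). Wall 12 mm thick, 60 mm wide, its top 2 mm above this point.
- rail_face (a point): Middle of the inner face of the fixed low wooden rail, at its foot, on top of the decorating board (15 mm above the table). x along the rail, parallel to the cradle's x; y out of the face towards bar and cradle (cradle's axis at y = +187 mm); z up. Rail 235 mm long, 28 high, 16 thick.
- bar_c (a point): Centre of the loose aluminium hand-rest bar: 190 mm long (x), 24 wide (y), 28 high (z up), 0.25-0.45 kg. Starts flat on the decorating board between rail and cradle, skewed up to 0.26 rad, centre 62 to 82 mm from the rail's face; flush, its centre is 12 mm from the face.
- station: The fixed plywood decorating board with cradle and rail, 250 x 270 mm (x, y), 15 mm thick; origin at the centre of its underside on the table; axes as cradle_seat. Its x points to the robot's left within 0.25 rad, so the rail is at the far edge. It stands left or right of the middle; the ware board is on the other side.
- brown_c (a point): Centre of a bystander bottle-vase, same shape as the white one (140 mm tall, 54 mm diameter) but terracotta with a dark brown neck. z along its axis. Loose, upright on the ware board.
- jar_c (a point): Middle (44 mm above its foot) of a bystander jar: squat, green, white knobbed lid in one piece with it, 68 mm diameter, 88 mm tall. z up its axis. Loose, on the ware board.
- beaker_c (a point): Middle (45 mm above its foot) of a bystander beaker: open, unglazed off-white, 68 mm diameter at the rim, 90 mm tall. z up its axis. Loose, on the ware board.
- wareboard: Fixed plywood ware board, 250 x 260 mm (x, y), 12 mm thick, origin at the centre of its underside on the table. The vase and three bystander pots stand on it in two rows of two, 96 to 144 mm apart, in any order.
Mind the look-alikes: they are no part of the job. What is shaped like the part that bears vase_c but purple or yellow is not meant.

How it is judged:
By the outcome, as a careful person would: the job done as asked, in the order asked, and still so for the second after the job is handed in, with the robot touching nothing.
It also fails if it takes over 64 s, if anything falls off the work surface, if the arm or the gripper's body presses on something with over 40 N, if the wrist force passes 120 N, or if a joint passes its speed limit or range.

## Working session

There is one attempt and no reset: what is moved stays moved. The work goes in short steps, Python scripts to look and compute and a tool call to move; the robot and the scene stay as the last step left them, time stands still between calls to the robot, and variables do not carry over. Pictures are saved under pics/ and viewed, and the job is handed in when it is done.

Besides the shell and the picture viewer there is one more tool, called after "Call:" as a command line: name --argument value ..., lists and objects as JSON in quotes. carry_out: Moves the arm, as the interface text tells. Its arguments: {"type":"object","properties":{"series":{"type":"array","items":{"type":"object","properties":{"dx":{"type":"number"},"dy":{"type":"number"},"dz":{"type":"number"},"wx":{"type":"number"},"wy":{"type":"number"},"wz":{"type":"number"},"gripper":{"type":"number"}}}}},"required":["series"]}

```bash
ls; mkdir -p pics
python3 - <<'E'
from bench import *
import bench,cv2,numpy as np
s=state();print({k:np.round(v,3).tolist() for k,v in s.items()}, tip_extent)
for n in("scene","top"):
    f=grab_frame(n);print(n,f["mtx"].tolist(),np.round(f["origin"],1),np.round(f["attitude"],4).tolist())
    cv2.imwrite(f"pics/{n}0.png",f["image"][:,:,::-1])
    np.savez(f"{n}0.npz",**f)
E
```

```text
pics
{'t': 0.0, 'q': [-1.412, 0.351, 1.652, -0.0, 1.139, -0.085], 'qvel': [-0.001, 0.0, -0.0, 0.001, 0.002, -0.0], 'tau': [0.001, -50.611, -29.141, 0.0, 0.005, -0.0], 'ee_pos': [132.732, -533.363, 214.421], 'eef_rot': [[0.241, -0.97, -0.0], [-0.97, -0.241, 0.001], [-0.001, -0.0, -1.0]], 'wrist_force': [0.16, 1.309, 0.632], 'wrist_torque': [0.003, -0.013, 0.018], 'finger_gap': 85.276} 19.0
scene [[391.6863258666033, 0.0, 281.3321690338278], [0.0, 391.6863258666033, 208.1749501409241], [0.0, 0.0, 1.0]] [1048.9  257.3  741.4] [[-0.4877, 0.6855, -0.5406], [0.8729, 0.3734, -0.3141], [-0.0135, -0.6251, -0.7805]]
top [[391.6864142506119, 0.0, 272.60584165949115], [0.0, 391.6864142506119, 210.5169402024572], [0.0, 0.0, 1.0]] [529.    2.6 827.2] [[0.0266, -0.9971, 0.0718], [-0.9995, -0.0252, 0.0199], [-0.018, -0.0723, -0.9972]]
```

View pics/scene0.png

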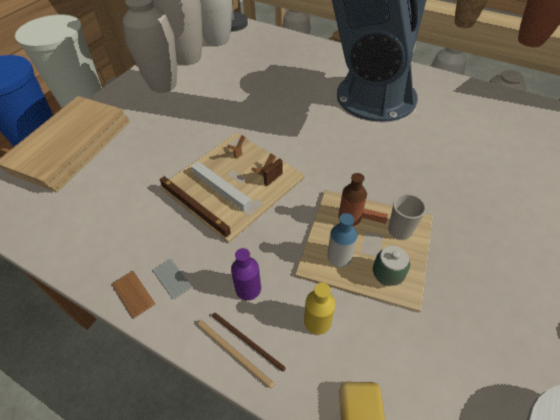

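View pics/top0.png

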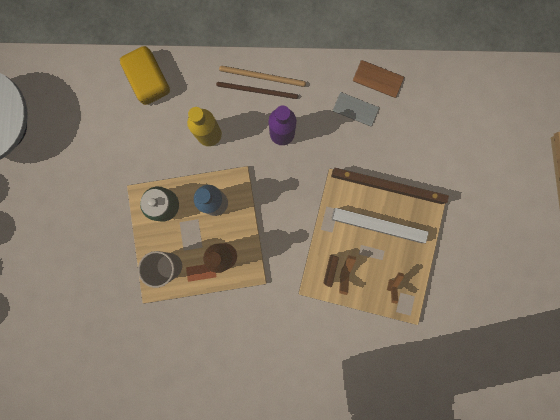

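The scene view shows the white/blue vase at about (342,240). Other bottle shapes are brown (353,200), purple (245,275) and yellow (320,310). Only the one at (342,240), top view (208,198), has a white body and blue neck. I'll confirm it in a crop.

Run:
```python
import cv2,numpy as np
a=cv2.imread("pics/top0.png");b=cv2.imread("pics/scene0.png")
cv2.imwrite("pics/c1.png",cv2.resize(a[160:330,290:460],None,fx=3.5,fy=3.5,interpolation=2))
cv2.imwrite("pics/c2.png",cv2.resize(a[160:310,120:275],None,fx=3.8,fy=3.8,interpolation=2))
cv2.imwrite("pics/c3.png",cv2.resize(b[130:305,155:440],None,fx=2.8,fy=2.8,interpolation=2))
```

```text
(no output)
```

View pics/c1.png

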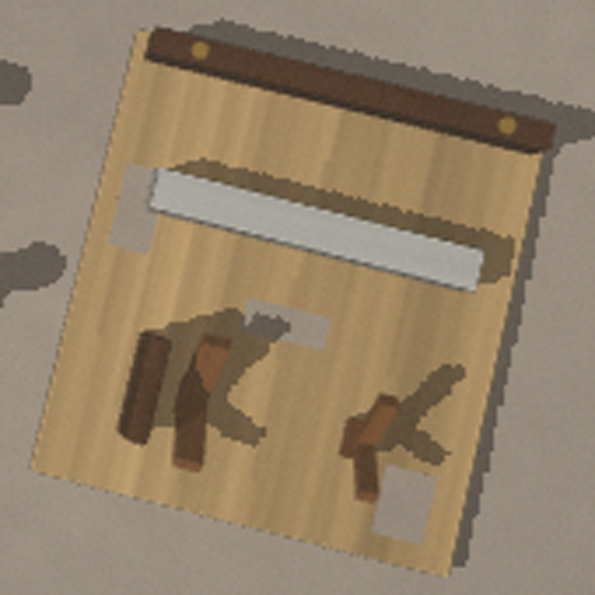

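View pics/c2.png

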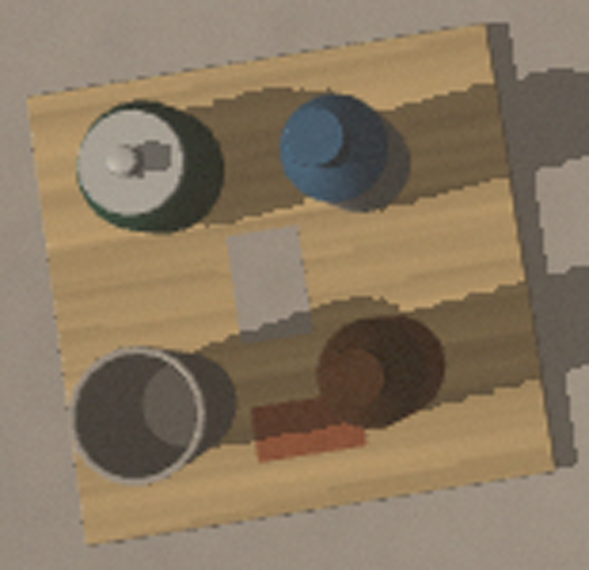

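View pics/c3.png

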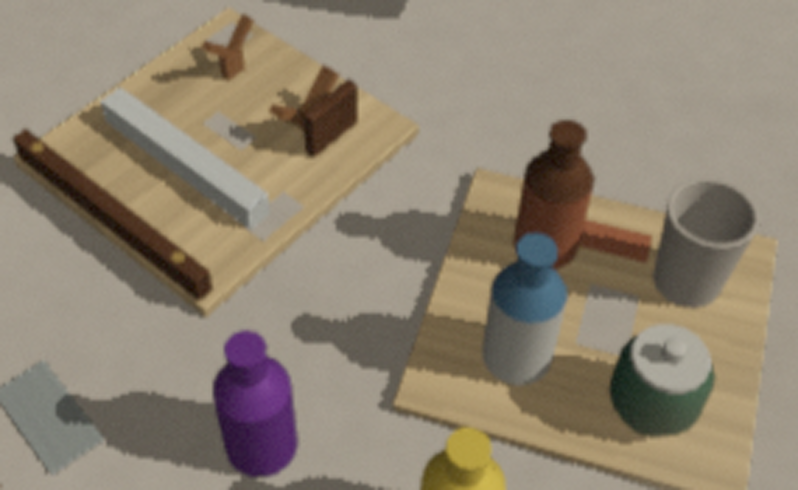

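```bash
cat > h.py <<'E'
import numpy as np,cv2
def load(n):return dict(np.load(n+"0.npz"))
def ray(f,uv,z):
    uv=np.atleast_2d(uv).astype(float)
    d=np.c_[uv,np.ones(len(uv))]@np.linalg.inv(f["mtx"]).T@f["attitude"].T
    return f["origin"]+d*((z-f["origin"][2])/d[:,2])[:,None]
def proj(f,P):
    p=(np.atleast_2d(P)-f["origin"])@f["attitude"]@f["mtx"].T
    return p[:,:2]/p[:,2:]
E
python3 - <<'E'
from h import *
t=load("top");s=load("scene")
c1=lambda p:np.array(p)/3.5+[290,160]-.35
c2=lambda p:np.array(p)/3.8+[120,160]-.35
c3=lambda p:np.array(p)/2.8+[155,130]-.3
pr=lambda n,x:print(n,np.round(x[:,:2],1).tolist())
B=ray(t,c1([(137,28),(555,135),(450,577),(32,468)]),15);pr("board",B)
print([np.linalg.norm(B[i]-B[(i+1)%4]).round(1) for i in range(4)])
R=ray(t,c1([(150,31),(553,122),(540,152),(147,60)]),43);pr("rail",R)
bar=ray(t,c1([(158,168),(485,250),(475,292),(149,210)]),43);pr("bar",bar);print(bar.mean(0))
print([np.linalg.norm(bar[i]-bar[(i+1)%4]).round(1) for i in range(4)])
d=lambda a,b:np.arctan2(*(a-b)[[1,0]])
print("ang: board",d(B[0],B[1]),d(B[3],B[2]),"rail",d(R[0],R[1]),d(R[3],R[2]),"bar",d(bar[0],bar[1]),d(bar[3],bar[2]))
# vase lip
pr("lip top",ray(t,c2([(312,137)]),152));pr("lip scene",ray(s,c3([(537,249)]),152))
# blobs: blue mask
for f,n,roi in((t,'t',(120,160,275,310)),(s,'s',(310,200,370,270))):
    im=f["image"];h=cv2.cvtColor(im,cv2.COLOR_RGB2HSV)
    m=cv2.inRange(h,(95,90,40),(125,255,255));x0,y0,x1,y1=roi;mm=np.zeros_like(m);mm[y0:y1,x0:x1]=m[y0:y1,x0:x1]
    v,u=np.nonzero(mm);print(n,u.min(),u.max(),v.min(),v.max(),len(u))
pr("brown lip",ray(t,c2([(351,378)]),152));pr("brown scene",ray(s,c3([(567,135)]),152))
pr("jar knob",ray(t,c2([(123,159)]),98));pr("beaker rim",ray(t,c2([(139,414)]),102))
pr("beaker s",ray(s,c3([(709,214)]),102))
# cradle tops (top view)
pr("stop top edges",ray(t,c1([(143,331),(170,337),(146,444),(119,436)]),65))
pr("stop scene top inner",ray(s,c3([(303,115),(354,83)]),65))
E
```

```text
board [[680.2, -96.3], [622.1, -343.5], [363.8, -281.9], [419.0, -39.3]]
[np.float64(254.0), np.float64(265.6), np.float64(248.8), np.float64(267.4)]
rail [[673.4, -100.4], [626.3, -330.5], [608.9, -323.1], [656.5, -98.9]]
bar [[594.3, -106.2], [552.3, -291.9], [528.4, -286.2], [570.2, -101.4]]
[ 561.30435904 -196.41042866   43.        ]
[np.float64(190.4), np.float64(24.6), np.float64(189.4), np.float64(24.7)]
ang: board 1.3398721192510405 1.3471070073237648 rail 1.3688171167707988 1.3615566160164152 bar 1.3482457700149093 1.3486236014676891
lip top [[600.3, 139.9]]
lip scene [[603.9, 140.2]]
t 195 208 191 206 15
s 332 355 214 244 505
brown lip [[491.3, 117.9]]
brown scene [[496.9, 117.9]]
jar knob [[592.8, 244.3]]
beaker rim [[468.3, 229.1]]
beaker s [[474.7, 229.6]]
stop top edges [[502.1, -96.2], [499.2, -111.1], [440.5, -98.9], [444.5, -84.0]]
stop scene top inner [[501.1, -109.7], [446.3, -90.3]]
```

```bash
cat > m.py <<'E'
from h import *
def line(f,p,q,z,w=4,n=60,pol=None):
    # subpixel edge along segment p-q (pixels): max gradient along normal, then robust line fit, returns world pts
    g=cv2.cvtColor(f["image"],cv2.COLOR_RGB2GRAY).astype(np.float32)
    p,q=np.array(p,float),np.array(q,float);d=(q-p)/np.linalg.norm(q-p);nn=np.array([-d[1],d[0]])
    o=np.arange(-w,w+.01,.25);pts=[]
    for a in np.linspace(.06,.94,n):
        c=p+(q-p)*a;P=(c+o[:,None]*nn).astype(np.float32)
        v=cv2.GaussianBlur(cv2.remap(g,P[:,0].reshape(1,-1),P[:,1].reshape(1,-1),1),(0,0),2)[0]
        gr=np.gradient(v);gr=np.abs(gr) if pol is None else gr*pol
        pts.append(c+o[np.argmax(gr)]*nn)
    W=ray(f,pts,z)[:,:2].astype(np.float32)
    vx,vy,x,y=cv2.fitLine(W,cv2.DIST_HUBER,0,.01,.01).ravel()
    if vy<0:vx,vy=-vx,-vy
    r=np.abs((W-[x,y])@[-vy,vx])
    return np.array([x,y]),np.array([vx,vy]),np.arctan2(vy,vx),np.median(r)
E
python3 - <<'E'
from m import *
t=load("top");s=load("scene")
c1=lambda p:np.array(p)/3.5+[290,160]-.35
c3=lambda p:np.array(p)/2.8+[155,130]-.3
for n,f,p,q,z in [("rail out top",t,c1((150,31)),c1((553,122)),43),("rail in top",t,c1((147,60)),c1((540,152)),43),
 ("bar far",t,c1((158,168)),c1((485,250)),43),("bar near",t,c1((149,210)),c1((475,292)),43),
 ("board near",t,c1((32,468)),c1((450,577)),15),("board L",t,c1((100,170)),c1((32,468)),15),("board R",t,c1((545,152)),c1((450,577)),15),
 ("S bar far edge top",s,c3((104,97)),c3((250,218)),43),("S bar near",s,c3((122,88)),c3((265,195)),43),
 ("S rail in top",s,c3((28,131)),c3((210,270)),43),("S rail out top",s,c3((15,138)),c3((200,275)),43)]:
    x,d,a,r=line(f,p,q,z);print(n,x.round(1),"ang",a.round(4),"off",(x@[-np.sin(1.35),np.cos(1.35)]).round(1),"along",(x@[np.cos(1.35),np.sin(1.35)]).round(1),r.round(2))
E
```

```text
rail out top [ 652. -215.] ang 1.3487 off -683.3 along -67.0 0.29
rail in top [ 629.4 -219.1] ang 1.35 off -662.1 along -75.9 0.26
bar far [ 574.1 -196. ] ang 1.3416 off -603.1 along -65.5 0.29
bar near [ 540.5 -238.5] ang 1.3419 off -579.6 along -114.3 0.22
board near [ 390.2 -156.2] ang 1.3493 off -415.0 along -67.0 0.8
board L [502.3 -55. ] ang 2.9168 off -502.2 along 56.3 0.73
board R [ 484.1 -307.4] ang 2.9217 off -539.6 along -194.0 0.48
S bar far edge top [ 577.4 -196.5] ang 1.341 off -606.4 along -65.3 0.18
S bar near [ 550.3 -207.3] ang 1.3429 off -582.4 along -81.8 0.39
S rail in top [ 649.4 -168.7] ang 1.3511 off -670.6 along -22.4 0.19
S rail out top [ 647.2 -201.3] ang 1.4338 off -675.5 along -54.7 2.87
```

```bash
cat >> m.py <<'E'
from scipy.spatial.transform import Rotation as Ro
ST=1.3495
SX=np.array([np.cos(ST),np.sin(ST),0]);SY=np.array([-np.sin(ST),np.cos(ST),0])
def wp(al,off,z):return al*SX+off*SY+np.array([0,0,z])
def delta(P,R,cur=None):
    from bench import state
    s=state();p=np.array(s["ee_pos"]);Q=np.array(s["eef_rot"])
    d=Q.T@(np.array(P)-p)/1000;w=Ro.from_matrix(Q.T@R).as_rotvec(degrees=True)
    print("t",round(s["t"],2),"pos",p.round(1),"d",d.round(4),"w",w.round(2),"F",np.round(s["wrist_force"],1),"gap",round(s["finger_gap"],1))
def down(x):x=np.array(x)/np.linalg.norm(x);z=np.array([0,0,-1.]);return np.c_[x,np.cross(z,x),z]
E
python3 - <<'E'
from m import *
delta(wp(-68.7,-555,120),down(-SX))
# cradle features top view
t=load("top")
c1=lambda p:np.array(p)/3.5+[290,160]-.35
def ao(n,p,z):
    for w in ray(t,c1(p),z):print(n,"al",(w@SX).round(1),"off",(w@SY).round(1))
ao("V arms top far/near (z57)",[(207,337),(232,342),(175,467),(201,471)],57)
ao("fork arms top (z70)",[(380,396),(398,402),(356,498),(376,500)],70)
E
```

```text
t 0.1 pos [ 132.7 -533.4  214.5] d [-0.2393 -0.4652  0.0948] w [1.000e-02 6.000e-02 2.665e+01] F [-0.7  0.   0.3] gap 85.6
V arms top far/near (z57) al -20.0 off -516.5
V arms top far/near (z57) al -34.1 off -517.2
V arms top far/near (z57) al -19.5 off -442.5
V arms top far/near (z57) al -33.9 off -444.0
fork arms top (z70) al -116.0 off -508.5
fork arms top (z70) al -126.2 off -507.7
fork arms top (z70) al -115.7 off -451.9
fork arms top (z70) al -126.4 off -453.5
```

Run:
```python
import cv2
a=cv2.imread("pics/top0.png");b=cv2.imread("pics/scene0.png")
x=cv2.resize(a[245:310,315:415],None,fx=8,fy=8,interpolation=2);cv2.imwrite("pics/c4.png",x)
cv2.imwrite("pics/c5.png",cv2.resize(b[130:195,225:290],None,fx=9,fy=9,interpolation=2))
```

```text
(no output)
```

View pics/c4.png

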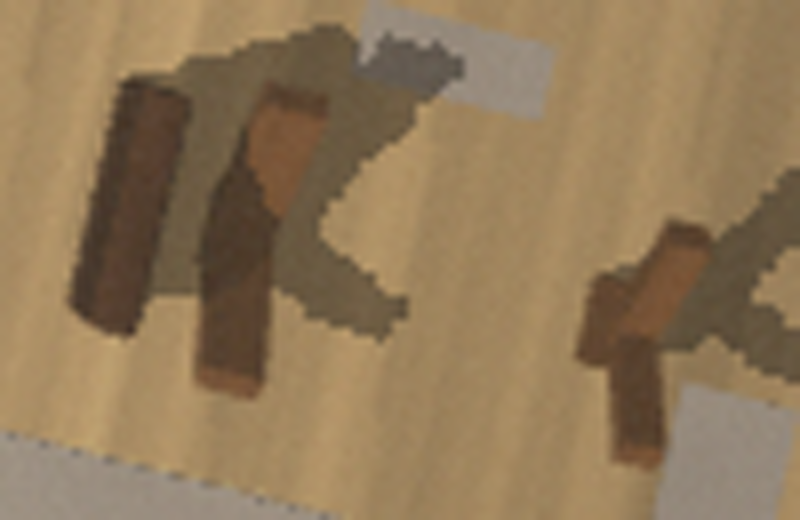

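View pics/c5.png

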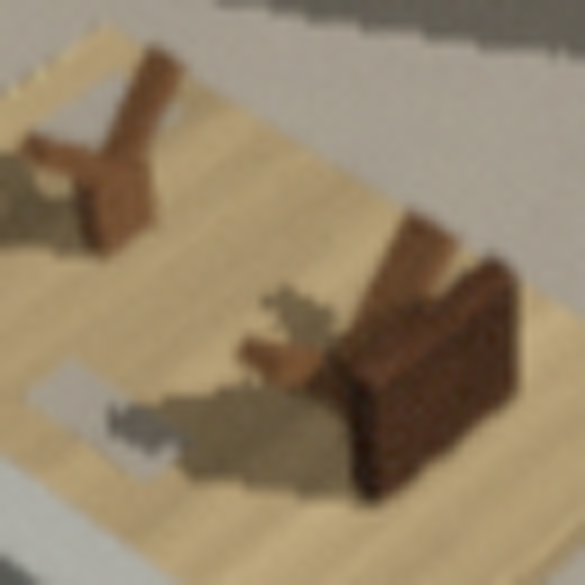

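The cradle parts are a consistent set: fork at along ≈ -121, V at -27, stop face at 0.5, axis offset ≈ -480. The white body and blue neck are confirmed on the vase at top view (208,198). I'll do the bar first.

Call:
carry_out --series '[{"dx": -0.239, "dy": -0.465, "dz": 0.095, "wz": 26.65}, {"dx": -0.239, "dy": -0.465, "dz": 0.095, "wz": 26.65}, {"dx": -0.239, "dy": -0.465, "dz": 0.095, "wz": 26.65}, {"dx": -0.239, "dy": -0.465, "dz": 0.095, "wz": 26.65}, {"dx": -0.239, "dy": -0.465, "dz": 0.095, "wz": 26.65}, {"dx": -0.239, "dy": -0.465, "dz": 0.095, "wz": 26.65}, {"dx": -0.239, "dy": -0.465, "dz": 0.095, "wz": 26.65}, {"dx": -0.239, "dy": -0.465, "dz": 0.095, "wz": 26.65}, {"dx": -0.239, "dy": -0.465, "dz": 0.095, "wz": 26.65}, {"dx": -0.239, "dy": -0.465, "dz": 0.095, "wz": 26.65}, {"dx": -0.239, "dy": -0.465, "dz": 0.095, "wz": 26.65}, {"dx": -0.239, "dy": -0.465, "dz": 0.095, "wz": 26.65}, {"dx": -0.239, "dy": -0.465, "dz": 0.095, "wz": 26.65}, {"dx": -0.239, "dy": -0.465, "dz": 0.095, "wz": 26.65}, {"dx": -0.239, "dy": -0.465, "dz": 0.095, "wz": 26.65}]'

```text
$.series[0]: bad value
```

Run:
```python
from m import *
from bench import *
delta(wp(-68.7,-555,42),down(-SX))
for n in("scene","top"):
    f=grab_frame(n);np.savez(n+"1.npz",**f);im=f["image"][:,:,::-1]
    p=proj(f,state()["ee_pos"])[0];print(n,p);u,v=p.astype(int)
    if n=="scene": c=im[max(v-110,0):v+50,max(u-80,0):u+80];cv2.imwrite("pics/s1.png",cv2.resize(c,None,fx=4*.93,fy=4*.93,interpolation=2));print(u-80,v-110)
    else: cv2.imwrite("pics/t1.png",im)
```

```text
t 0.1 pos [ 132.7 -533.4  214.5] d [-0.2392 -0.4651  0.1728] w [1.000e-02 6.000e-02 2.665e+01] F [-0.7  0.   0.3] gap 85.6
scene [201.15688345   6.72297803]
121 -104
top [640.03101554 520.74582923]
```

View pics/s1.png

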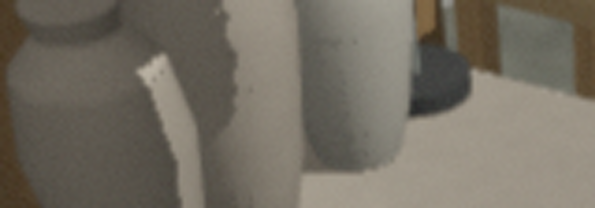

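View pics/t1.png

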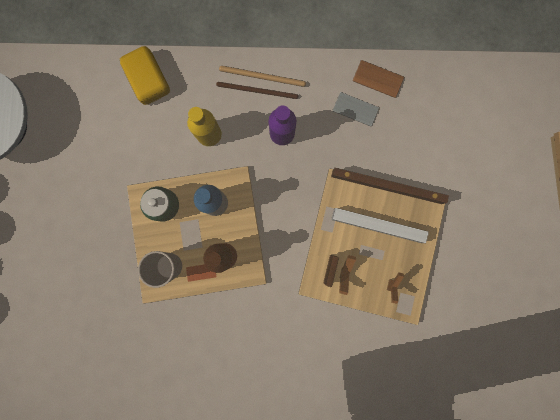

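The move was refused and the scene hasn't changed, so every row probably needs all seven fields. I'll give them all.

Call:
carry_out --series '[{"dx": -0.239, "dy": -0.465, "dz": 0.095, "wx": 0, "wy": 0, "wz": 26.65, "gripper": -1}, {"dx": -0.239, "dy": -0.465, "dz": 0.095, "wx": 0, "wy": 0, "wz": 26.65, "gripper": -1}, {"dx": -0.239, "dy": -0.465, "dz": 0.095, "wx": 0, "wy": 0, "wz": 26.65, "gripper": -1}, {"dx": -0.239, "dy": -0.465, "dz": 0.095, "wx": 0, "wy": 0, "wz": 26.65, "gripper": -1}, {"dx": -0.239, "dy": -0.465, "dz": 0.095, "wx": 0, "wy": 0, "wz": 26.65, "gripper": -1}, {"dx": -0.239, "dy": -0.465, "dz": 0.095, "wx": 0, "wy": 0, "wz": 26.65, "gripper": -1}, {"dx": -0.239, "dy": -0.465, "dz": 0.095, "wx": 0, "wy": 0, "wz": 26.65, "gripper": -1}, {"dx": -0.239, "dy": -0.465, "dz": 0.095, "wx": 0, "wy": 0, "wz": 26.65, "gripper": -1}, {"dx": -0.239, "dy": -0.465, "dz": 0.095, "wx": 0, "wy": 0, "wz": 26.65, "gripper": -1}, {"dx": -0.239, "dy": -0.465, "dz": 0.095, "wx": 0, "wy": 0, "wz": 26.65, "gripper": -1}, {"dx": -0.239, "dy": -0.465, "dz": 0.095, "wx": 0, "wy": 0, "wz": 26.65, "gripper": -1}, {"dx": -0.239, "dy": -0.465, "dz": 0.095, "wx": 0, "wy": 0, "wz": 26.65, "gripper": -1}, {"dx": -0.239, "dy": -0.465, "dz": 0.095, "wx": 0, "wy": 0, "wz": 26.65, "gripper": -1}, {"dx": -0.239, "dy": -0.465, "dz": 0.095, "wx": 0, "wy": 0, "wz": 26.65, "gripper": -1}]'

```text
t: 1.6
ee_pos: [525.8, -190.1, 120.1]
eef_rot: [[-0.22, -0.975, -0.0], [-0.975, 0.22, -0.0], [0.0, 0.0, -1.0]]
wrist_force: [-0.5, 0.2, 1.2]
finger_gap: 85.2
```

```bash
cat > look.py <<'E'
from m import *
from bench import *
import sys
k=sys.argv[1]
def shot(n,r=None,cr=None):
    f=grab_frame(n);np.savez(n+k+".npz",**f);im=f["image"][:,:,::-1]
    if cr:
        a,b,c,d=cr;im=im[b:d,a:c];z=min(800/im.shape[1],600/im.shape[0]);im=cv2.resize(im,None,fx=z,fy=z,interpolation=2);print(n,"zoom",z,"at",a,b)
    cv2.imwrite(f"pics/{n}{k}.png",im);return f
E
python3 - 1b <<'E'
from look import *
delta(wp(-68.7,-555,42),down(-SX))
print(np.round(state()["q"],4))
f=shot("scene",cr=(120,60,340,225));print(proj(f,state()["ee_pos"]))
f=shot("top",cr=(260,140,460,330));print(proj(f,state()["ee_pos"]))
E
```

```text
t 1.6 pos [ 525.8 -190.1  120.1] d [-0.0013 -0.0003  0.0781] w [ 0.01 -0.01 -0.03] F [-0.5  0.2  1.2] gap 85.2
[-4.3010e-01  4.8220e-01  1.7136e+00 -2.0000e-04  9.4600e-01  1.3627e+00]
scene zoom 3.6363636363636362 at 120 60
[[226.45455366 148.91302756]]
top zoom 3.1578947368421053 at 260 140
[[387.46324304 243.59156297]]
```

View pics/scene1b.png

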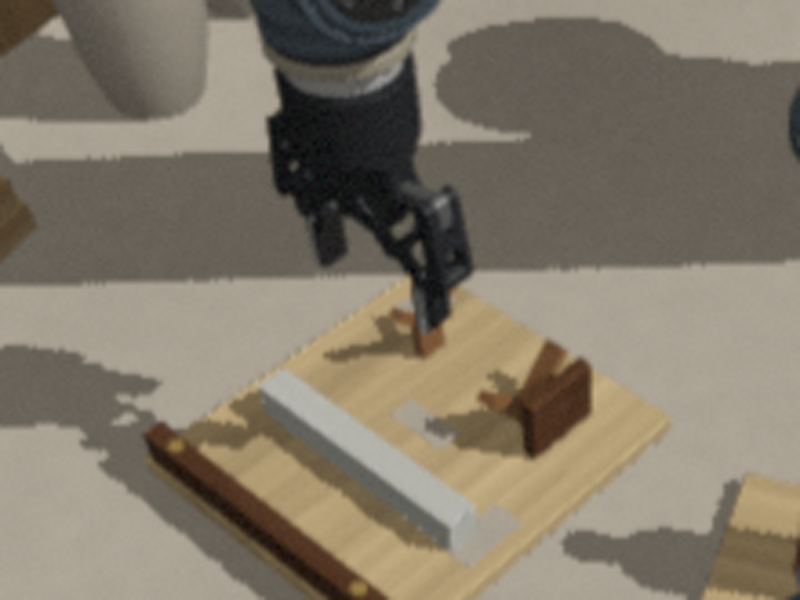

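View pics/top1b.png

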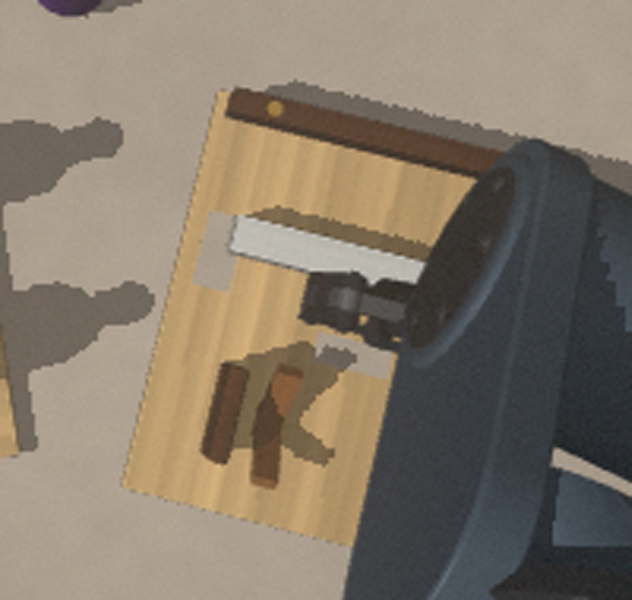

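Run:
```python
from m import *
f=dict(np.load("scene1b.npz"))
for k in (+50,-50):
  for y in(-11,0,11):
    for z in(101,114,120):
        P=np.array([525.8,-190.1,z])+k*SX+y*SY
        print(k,y,z,((proj(f,P)[0]-[120,60])*3.636).round(0))
```

```text
50 -11 101 [433. 391.]
50 -11 114 [431. 376.]
50 -11 120 [430. 369.]
50 0 101 [445. 382.]
50 0 114 [443. 367.]
50 0 120 [442. 360.]
50 11 101 [457. 372.]
50 11 114 [456. 357.]
50 11 120 [455. 351.]
-50 -11 101 [327. 320.]
-50 -11 114 [324. 305.]
-50 -11 120 [322. 298.]
-50 0 101 [339. 311.]
-50 0 114 [336. 296.]
-50 0 120 [335. 289.]
-50 11 101 [352. 303.]
-50 11 114 [349. 288.]
-50 11 120 [347. 281.]
```

Run:
```python
from m import *
f=dict(np.load("scene1b.npz"));t=dict(np.load("top1b.npz"))
p=np.array([525.8,-190.1,0])
for nm,c in(("L low",(432,331)),("L right",(447,318)),("L left",(415,322)),("R low",(330,266))):
    for z in(100,115,130,145,160):
        w=ray(f,np.array(c)/3.636+[120,60]-.35,z)[0]-p;print(nm,z,"al",(w@SX).round(1),"off",(w@SY).round(1))
for nm,c in(("top finger left edge",(300,315)),("top far edge",(335,273)),("near edge",(345,330))):
    for z in(115,145,175):
        w=ray(t,np.array(c)/3.158+[260,140]-.35,z)[0]-p;print(nm,z,"al",(w@SX).round(1),"off",(w@SY).round(1))
```

```text
L low 100 al 8.0 off 28.0
L low 115 al 20.7 off 17.7
L low 130 al 33.4 off 7.4
L low 145 al 46.1 off -2.9
L low 160 al 58.8 off -13.1
L right 100 al 6.5 off 43.3
L right 115 al 19.3 off 32.6
L right 130 al 32.0 off 22.0
L right 145 al 44.7 off 11.3
L right 160 al 57.5 off 0.7
L left 100 al -6.7 off 26.7
L left 115 al 6.4 off 16.4
L left 130 al 19.4 off 6.1
L left 145 al 32.5 off -4.1
L left 160 al 45.5 off -14.4
R low 100 al -91.3 off 27.3
R low 115 al -76.2 off 17.0
R low 130 al -61.2 off 6.7
R low 145 al -46.2 off -3.6
R low 160 al -31.2 off -13.8
top finger left edge 115 al 57.2 off 6.8
top finger left edge 145 al 62.7 off 8.2
top finger left edge 175 al 68.2 off 9.5
top far edge 115 al 43.3 off -21.5
top far edge 145 al 49.5 off -18.9
top far edge 175 al 55.6 off -16.4
near edge 115 al 30.4 off 8.8
near edge 145 al 37.0 off 10.1
near edge 175 al 43.7 off 11.4
```

Run:
```python
import numpy as np,cv2
f=dict(np.load("scene1b.npz"));im=f["image"][:,:,::-1][95:170,185:265]
cv2.imwrite("pics/z1.png",cv2.convertScaleAbs(cv2.resize(im,None,fx=8,fy=8,interpolation=2),alpha=1.8,beta=10))
```

```text
(no output)
```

View pics/z1.png

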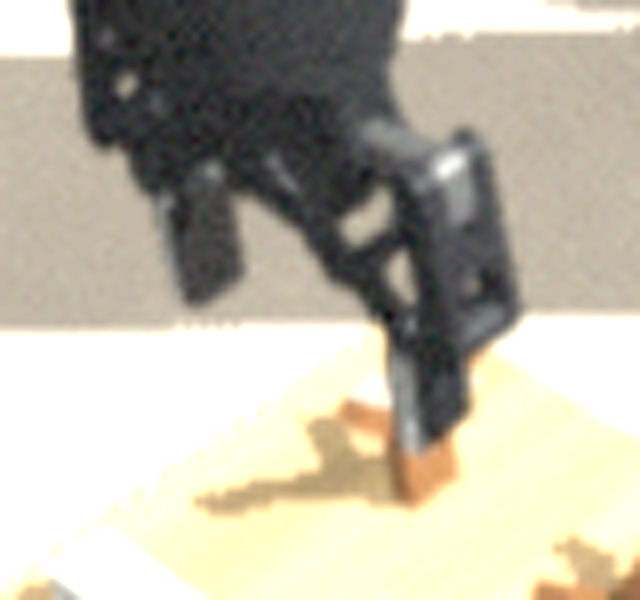

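```bash
python3 - 1c <<'E'
from look import *
delta(wp(-68.7,-555,42),down(-SX))
f=shot("scene",cr=(120,60,340,225));print((proj(f,state()["ee_pos"])-[120,60])*3.636)
E
```

```text
t 1.7 pos [ 525.8 -190.4  120.3] d [-0.0017 -0.0003  0.0783] w [-0.01 -0.01 -0.08] F [ 0.4 -0.4 -0.3] gap 85.6
scene zoom 3.6363636363636362 at 120 60
[[386.83617365 323.21398568]]
```

View pics/scene1c.png

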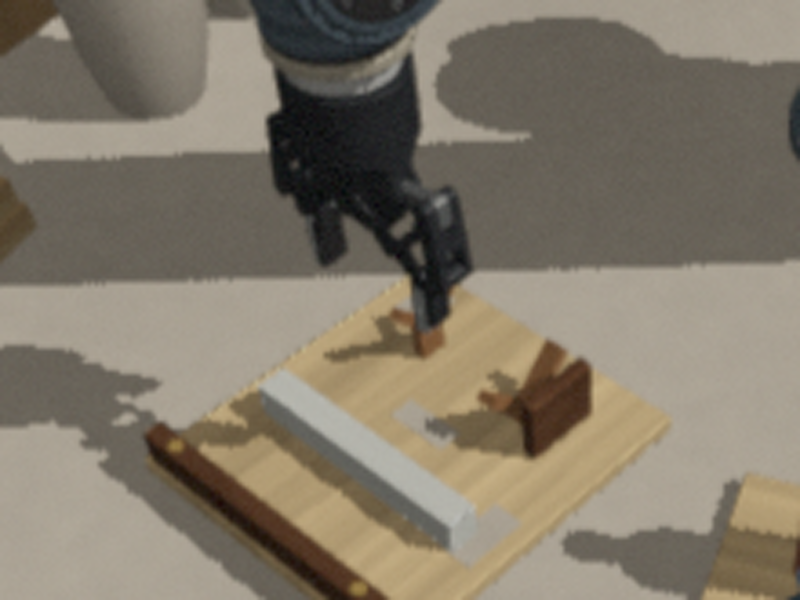

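Call:
carry_out --series '[{"dx": -0.0015, "dy": 0, "dz": 0.04, "wx": 0, "wy": 0, "wz": 0, "gripper": -1}, {"dx": -0.0015, "dy": 0, "dz": 0.072, "wx": 0, "wy": 0, "wz": 0, "gripper": -1}, {"dx": -0.0015, "dy": 0, "dz": 0.072, "wx": 0, "wy": 0, "wz": 0, "gripper": -1}, {"dx": -0.0015, "dy": 0, "dz": 0.072, "wx": 0, "wy": 0, "wz": 0, "gripper": -1}]'

```text
t: 2.15
ee_pos: [526.6, -188.6, 48.7]
eef_rot: [[-0.22, -0.975, -0.0], [-0.975, 0.22, 0.0], [-0.0, 0.0, -1.0]]
wrist_force: [0.3, 0.2, 1.2]
finger_gap: 85.6
```

```bash
python3 - 2 <<'E'
from look import *
delta(wp(-68.7,-555,42),down(-SX))
f=shot("scene",cr=(150,80,310,200));print((proj(f,state()["ee_pos"])-[150,80])*5)
for k in(-50,50):
  for z in(41,48,70):print(k,z,(proj(f,state()["ee_pos"]*np.array([1,1,0])+[0,0,z]+k*SX)-[150,80])*5)
E
```

```text
t 2.15 pos [ 526.6 -188.6   48.7] d [0.0003 0.0002 0.0067] w [ 0.01  0.   -0.05] F [0.3 0.2 1.2] gap 85.6
scene zoom 5.0 at 150 80
[[400.78002691 454.41605058]]
-50 41 [[334.57373531 419.28917376]]
-50 48 [[332.59886283 409.35596438]]
-50 70 [[326.24690364 377.40689365]]
50 41 [[474.02048612 515.73778829]]
50 48 [[472.76520214 505.91568424]]
50 70 [[468.72347732 474.29077522]]
```

View pics/scene2.png

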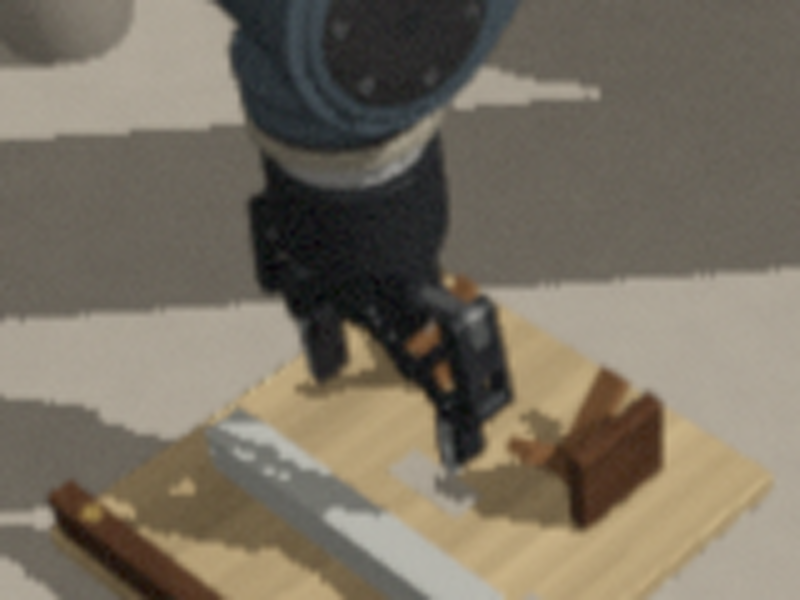

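```bash
python3 - 2 <<'E'
from look import *
f=shot("top",cr=(310,190,430,280));p=np.array(state()["ee_pos"])
for k in(50,-50):
  for z in(48,70,100,130):print(k,z,((proj(f,p*[1,1,0]+[0,0,z]+k*SX)-[310,190])*6.667).round())
E
```

```text
top zoom 6.666666666666667 at 310 190
50 48 [[279. 307.]]
50 70 [[293. 306.]]
50 100 [[314. 305.]]
50 130 [[336. 304.]]
-50 48 [[610. 390.]]
-50 70 [[633. 392.]]
-50 100 [[668. 394.]]
-50 130 [[706. 397.]]
```

View pics/top2.png

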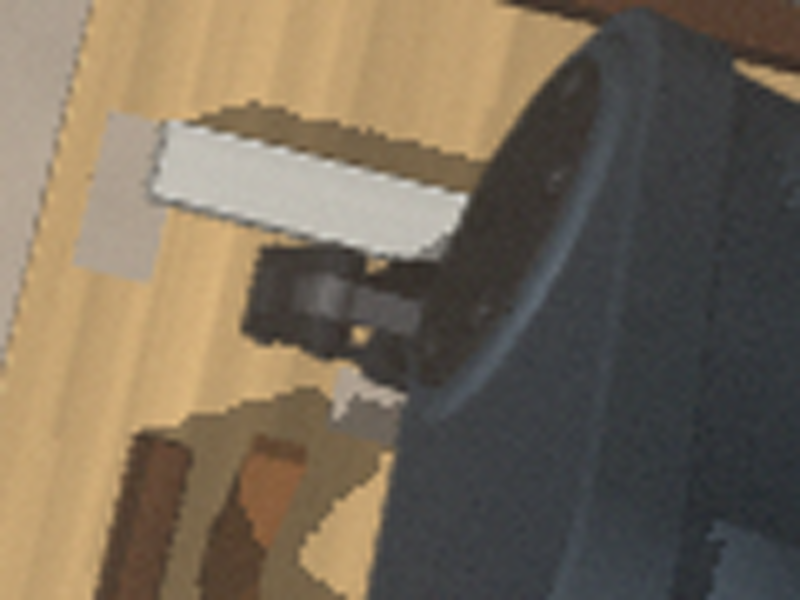

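Call:
carry_out --series '[{"dx": 0, "dy": 0, "dz": 0.008, "wx": 0, "wy": 0, "wz": 0, "gripper": -1}, {"dx": 0, "dy": 0, "dz": 0.013, "wx": 0, "wy": 0, "wz": 0, "gripper": -1}, {"dx": 0, "dy": 0, "dz": 0.014, "wx": 0, "wy": 0, "wz": 0, "gripper": -1}, {"dx": 0, "dy": 0, "dz": 0.014, "wx": 0, "wy": 0, "wz": 0, "gripper": -1}]'

```text
t: 2.65
ee_pos: [526.6, -188.0, 33.8]
eef_rot: [[-0.22, -0.976, -0.0], [-0.976, 0.22, 0.0], [-0.0, 0.0, -1.0]]
wrist_force: [-0.2, -1.1, 0.2]
finger_gap: 85.9
```

```bash
python3 - 3 <<'E'
from look import *
delta(wp(-68.7,-555,42),down(-SX))
f=shot("scene",cr=(190,120,270,180))
for k in(-50,50):
  for z in(15,30,45,55):print(k,z,(proj(f,state()["ee_pos"]*np.array([1,1,0])+[0,0,z]+k*SX)-[190,120])*10)
E
```

```text
t 2.65 pos [ 526.6 -188.    33.8] d [ 0.0009  0.     -0.0082] w [ 0.02  0.01 -0.  ] F [-0.2 -1.1  0.2] gap 85.9
scene zoom 10.0 at 190 120
-50 15 [[287.0668631  510.00132998]]
-50 30 [[278.93301271 468.87040612]]
-50 45 [[270.60620513 426.76374422]]
-50 55 [[264.94438389 398.13327688]]
50 15 [[560.87396651 701.97309863]]
50 30 [[555.73085321 661.36398627]]
50 45 [[550.46023971 619.74815497]]
50 55 [[546.8733031  591.42633842]]
```

View pics/scene3.png

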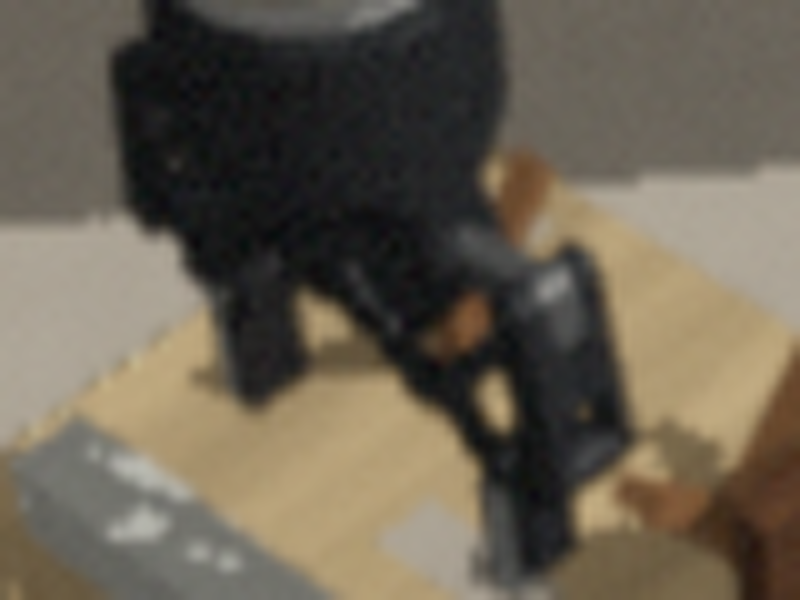

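Call:
carry_out --series '[{"dx": 0, "dy": 0, "dz": 0.004, "wx": 0, "wy": 0, "wz": 0, "gripper": -1}, {"dx": 0, "dy": 0, "dz": 0.007, "wx": 0, "wy": 0, "wz": 0, "gripper": -1}, {"dx": 0, "dy": 0, "dz": 0.007, "wx": 0, "wy": 0, "wz": 0, "gripper": -1}]'

```text
t: 3.0
ee_pos: [526.4, -187.9, 26.5]
eef_rot: [[-0.219, -0.976, -0.001], [-0.976, 0.219, 0.0], [-0.0, 0.001, -1.0]]
wrist_force: [-0.2, -0.7, -0.7]
finger_gap: 85.6
```

```bash
python3 - 4 <<'E'
from look import *
delta(wp(-68.7,-555,42),down(-SX))
f=shot("scene",cr=(190,125,270,185))
f=shot("top",cr=(310,190,430,280))
E
```

```text
t 3.0 pos [ 526.4 -187.9   26.5] d [ 0.0009 -0.0002 -0.0155] w [ 0.04  0.01 -0.  ] F [-0.2 -0.7 -0.7] gap 85.6
scene zoom 10.0 at 190 125
top zoom 6.666666666666667 at 310 190
```

View pics/scene4.png

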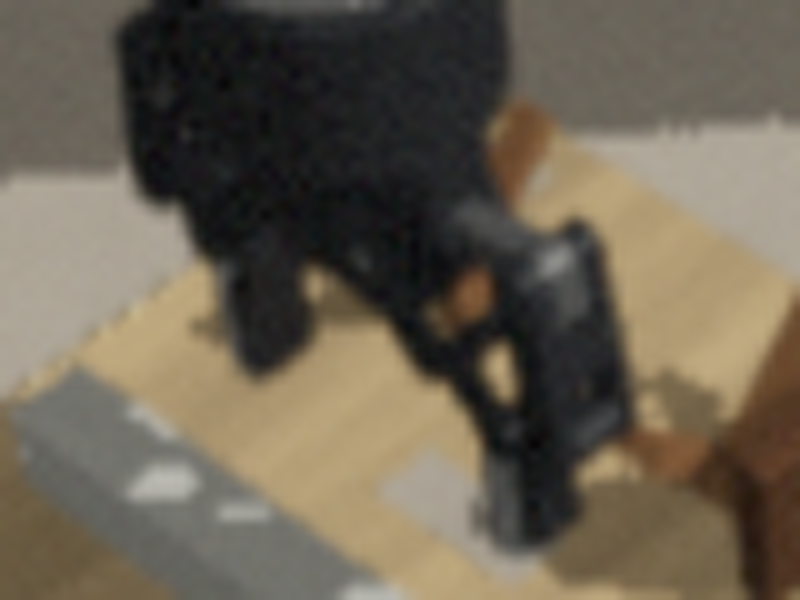

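View pics/top4.png

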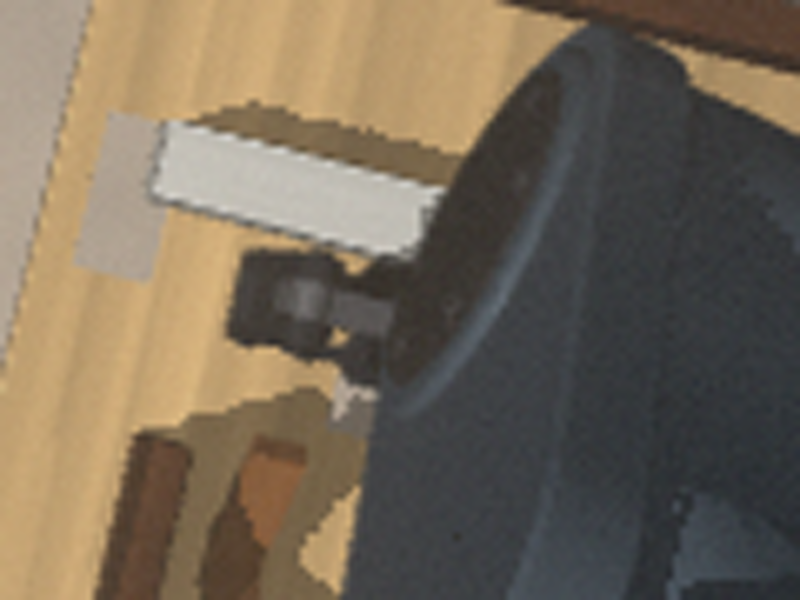

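Run:
```python
from m import *
f=dict(np.load("scene4.npz"));p=np.array([526.4,-187.9,0])
for z in(15,20,25,30,35,40,45,50):
    o=[]
    for c in((515,547),(260,378)):
        w=ray(f,np.array(c)/10+[190,125]-.45,z)[0]-p;o+=[(w@SX).round(1),(w@SY).round(1)]
    print(z,o)
```

```text
15 [np.float64(14.2), np.float64(17.3), np.float64(-79.8), np.float64(15.6)]
20 [np.float64(17.8), np.float64(14.4), np.float64(-75.5), np.float64(12.7)]
25 [np.float64(21.5), np.float64(11.4), np.float64(-71.1), np.float64(9.7)]
30 [np.float64(25.2), np.float64(8.5), np.float64(-66.8), np.float64(6.8)]
35 [np.float64(28.9), np.float64(5.5), np.float64(-62.5), np.float64(3.8)]
40 [np.float64(32.6), np.float64(2.6), np.float64(-58.2), np.float64(0.9)]
45 [np.float64(36.2), np.float64(-0.4), np.float64(-53.8), np.float64(-2.1)]
50 [np.float64(39.9), np.float64(-3.4), np.float64(-49.5), np.float64(-5.0)]
```

Call:
carry_out --series '[{"dx": 0, "dy": 0, "dz": 0.002, "wx": 0, "wy": 0, "wz": 0, "gripper": -1}, {"dx": 0, "dy": 0, "dz": 0.0045, "wx": 0, "wy": 0, "wz": 0, "gripper": -1}, {"dx": 0, "dy": 0, "dz": 0.0045, "wx": 0, "wy": 0, "wz": 0, "gripper": -1}]'

```text
t: 3.4
ee_pos: [526.5, -188.0, 22.1]
eef_rot: [[-0.22, -0.976, -0.001], [-0.976, 0.22, 0.0], [-0.0, 0.001, -1.0]]
wrist_force: [0.5, 0.1, 0.3]
finger_gap: 85.2
```

Call:
carry_out --series '[{"dx": 0, "dy": 0, "dz": 0.001, "wx": 0, "wy": 0, "wz": 0, "gripper": -1}, {"dx": 0, "dy": 0, "dz": 0.002, "wx": 0, "wy": 0, "wz": 0, "gripper": -1}]'

```text
t: 3.6
ee_pos: [526.7, -188.1, 20.5]
eef_rot: [[-0.22, -0.976, 0.0], [-0.976, 0.22, -0.0], [0.0, -0.0, -1.0]]
wrist_force: [0.2, -0.2, -0.0]
finger_gap: 85.3
```

Call:
carry_out --series '[{"dx": 0, "dy": 0, "dz": 0.001, "wx": 0, "wy": 0, "wz": 0, "gripper": -1}, {"dx": 0, "dy": 0, "dz": 0.0015, "wx": 0, "wy": 0, "wz": 0, "gripper": -1}]'

```text
t: 3.8
ee_pos: [526.6, -188.0, 18.9]
eef_rot: [[-0.219, -0.976, -0.0], [-0.976, 0.219, 0.0], [-0.0, 0.0, -1.0]]
wrist_force: [-0.3, 0.4, -0.3]
finger_gap: 85.2
```

Call:
carry_out --series '[{"dx": 0, "dy": 0, "dz": 0.001, "wx": 0, "wy": 0, "wz": 0, "gripper": -1}, {"dx": 0, "dy": 0, "dz": 0.0015, "wx": 0, "wy": 0, "wz": 0, "gripper": -1}]'

```text
t: 4.0
ee_pos: [526.7, -188.1, 17.4]
eef_rot: [[-0.22, -0.976, -0.0], [-0.976, 0.22, 0.0], [-0.0, 0.0, -1.0]]
wrist_force: [0.6, -0.6, -0.6]
finger_gap: 85.6
```

Call:
carry_out --series '[{"dx": 0, "dy": 0, "dz": 0.004, "wx": 0, "wy": 0, "wz": 0, "gripper": -1}, {"dx": 0, "dy": 0, "dz": 0.008, "wx": 0, "wy": 0, "wz": 0, "gripper": -1}, {"dx": 0, "dy": 0, "dz": 0.009, "wx": 0, "wy": 0, "wz": 0, "gripper": -1}, {"dx": 0, "dy": 0, "dz": 0.009, "wx": 0, "wy": 0, "wz": 0, "gripper": -1}]'

```text
t: 4.4
ee_pos: [526.5, -188.0, 8.2]
eef_rot: [[-0.22, -0.976, -0.0], [-0.976, 0.22, 0.0], [-0.0, 0.0, -1.0]]
wrist_force: [0.4, -0.1, 0.6]
finger_gap: 85.7
```

```bash
python3 - 5 <<'E'
from look import *
delta(wp(-68.7,-555,0),down(-SX))
f=shot("scene",cr=(190,130,270,190))
E
```

```text
t 4.4 pos [ 526.5 -188.     8.2] d [ 0.0008 -0.      0.0082] w [ 0.03  0.01 -0.  ] F [ 0.4 -0.1  0.6] gap 85.7
scene zoom 10.0 at 190 130
```

View pics/scene5.png

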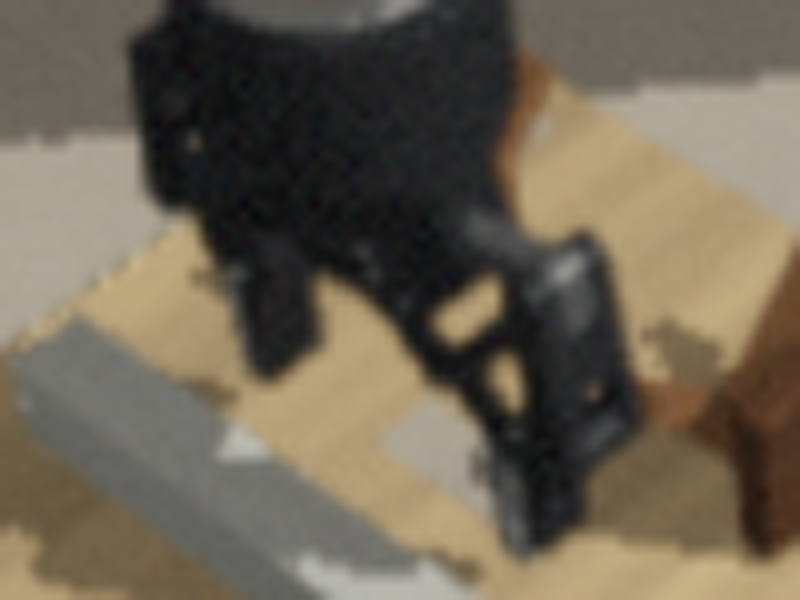

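Call:
carry_out --series '[{"dx": 0.001, "dy": -0.006, "dz": 0.003, "wx": 0, "wy": 0, "wz": 0, "gripper": -1}, {"dx": 0.001, "dy": -0.012, "dz": 0.003, "wx": 0, "wy": 0, "wz": 0, "gripper": -1}, {"dx": 0.001, "dy": -0.018, "dz": 0.003, "wx": 0, "wy": 0, "wz": 0, "gripper": -1}, {"dx": 0.001, "dy": -0.024, "dz": 0.003, "wx": 0, "wy": 0, "wz": 0, "gripper": -1}, {"dx": 0.001, "dy": -0.03, "dz": 0.003, "wx": 0, "wy": 0, "wz": 0, "gripper": -1}, {"dx": 0.001, "dy": -0.036, "dz": 0.003, "wx": 0, "wy": 0, "wz": 0, "gripper": -1}, {"dx": 0.001, "dy": -0.042, "dz": 0.003, "wx": 0, "wy": 0, "wz": 0, "gripper": -1}, {"dx": 0.001, "dy": -0.048, "dz": 0.003, "wx": 0, "wy": 0, "wz": 0, "gripper": -1}, {"dx": 0.001, "dy": -0.053, "dz": 0.003, "wx": 0, "wy": 0, "wz": 0, "gripper": -1}, {"dx": 0.001, "dy": -0.058, "dz": 0.003, "wx": 0, "wy": 0, "wz": 0, "gripper": -1}, {"dx": 0.001, "dy": -0.062, "dz": 0.003, "wx": 0, "wy": 0, "wz": 0, "gripper": -1}, {"dx": 0.001, "dy": -0.065, "dz": 0.003, "wx": 0, "wy": 0, "wz": 0, "gripper": -1}, {"dx": 0.001, "dy": -0.065, "dz": 0.003, "wx": 0, "wy": 0, "wz": 0, "gripper": -1}]'

```text
t: 5.75
ee_pos: [590.4, -203.4, 5.5]
eef_rot: [[-0.22, -0.976, 0.001], [-0.976, 0.22, -0.0], [0.0, -0.001, -1.0]]
wrist_force: [0.5, 0.5, -0.4]
finger_gap: 84.9
```

```bash
python3 - 6 <<'E'
from look import *
delta(wp(-68.7,-632,5),down(-SX))
f=shot("scene",cr=(150,130,290,235))
f=shot("top",cr=(310,150,470,270))
E
```

```text
t 5.75 pos [ 590.4 -203.4    5.5] d [-0.0002 -0.0114  0.0005] w [-0.04 -0.   -0.  ] F [ 0.5  0.5 -0.4] gap 84.9
scene zoom 5.714285714285714 at 150 130
top zoom 5.0 at 310 150
```

View pics/scene6.png

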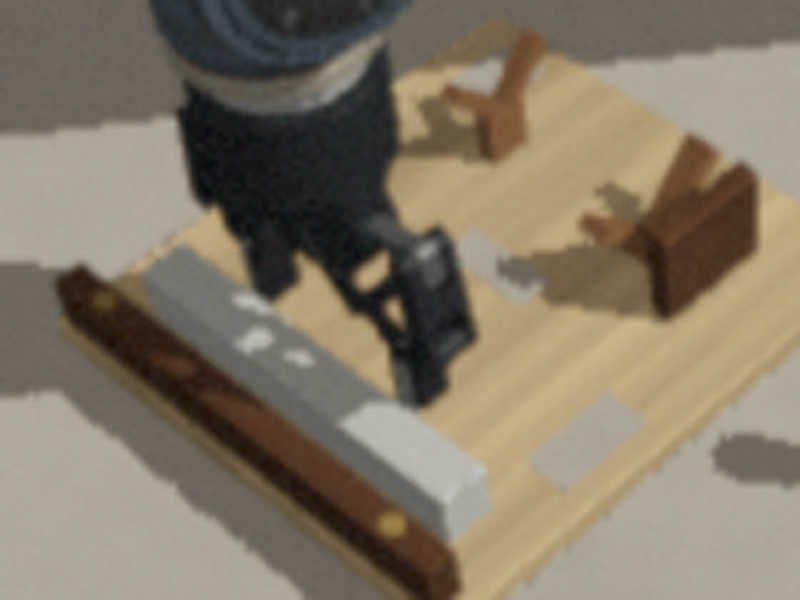

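View pics/top6.png

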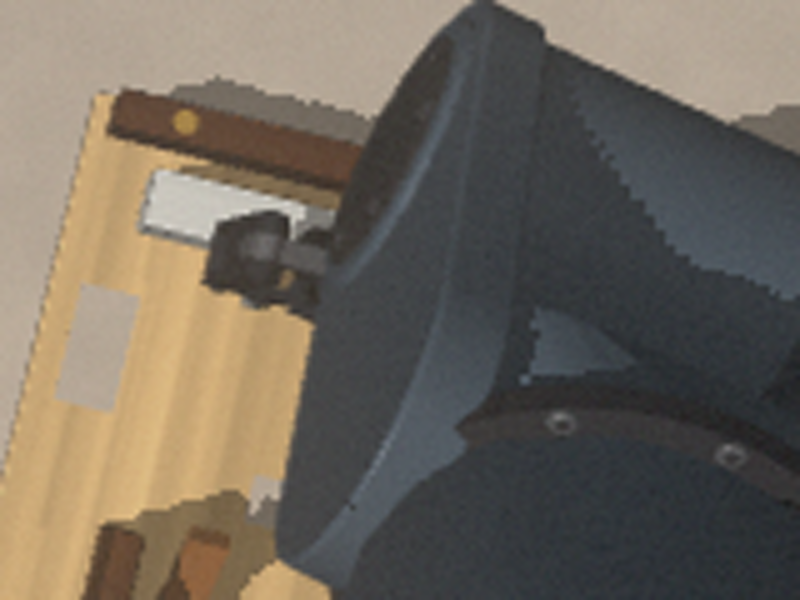

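The bar moved with the fingers. In the top view, its far edge at about (155,170) is still a little short of the rail. I'll continue in small steps and watch the force.

Call:
carry_out --series '[{"dx": 0, "dy": -0.003, "dz": 0, "wx": 0, "wy": 0, "wz": 0, "gripper": -1}, {"dx": 0, "dy": -0.006, "dz": 0, "wx": 0, "wy": 0, "wz": 0, "gripper": -1}, {"dx": 0, "dy": -0.008, "dz": 0, "wx": 0, "wy": 0, "wz": 0, "gripper": -1}, {"dx": 0, "dy": -0.008, "dz": 0, "wx": 0, "wy": 0, "wz": 0, "gripper": -1}]'

```text
t: 6.25
ee_pos: [598.0, -205.2, 5.5]
eef_rot: [[-0.22, -0.976, 0.0], [-0.976, 0.22, -0.0], [0.0, -0.001, -1.0]]
wrist_force: [-0.0, -0.3, -0.0]
finger_gap: 85.4
```

Call:
carry_out --series '[{"dx": 0, "dy": -0.001, "dz": 0, "wx": 0, "wy": 0, "wz": 0, "gripper": -1}, {"dx": 0, "dy": -0.002, "dz": 0, "wx": 0, "wy": 0, "wz": 0, "gripper": -1}]'

```text
t: 6.45
ee_pos: [599.5, -205.5, 5.5]
eef_rot: [[-0.219, -0.976, -0.0], [-0.976, 0.219, 0.0], [-0.0, 0.0, -1.0]]
wrist_force: [-3.7, 0.8, 2.4]
finger_gap: 85.4
```

```bash
python3 - 7 <<'E'
from look import *
delta(wp(-68.7,-632,5),down(-SX))
f=shot("scene",cr=(150,130,250,235))
f=shot("top",cr=(320,160,400,220))
E
```

```text
t 6.45 pos [ 599.5 -205.5    5.5] d [-0.0002 -0.002   0.0005] w [0.02 0.   0.  ] F [-3.7  0.8  2.4] gap 85.4
scene zoom 5.714285714285714 at 150 130
top zoom 10.0 at 320 160
```

View pics/scene7.png

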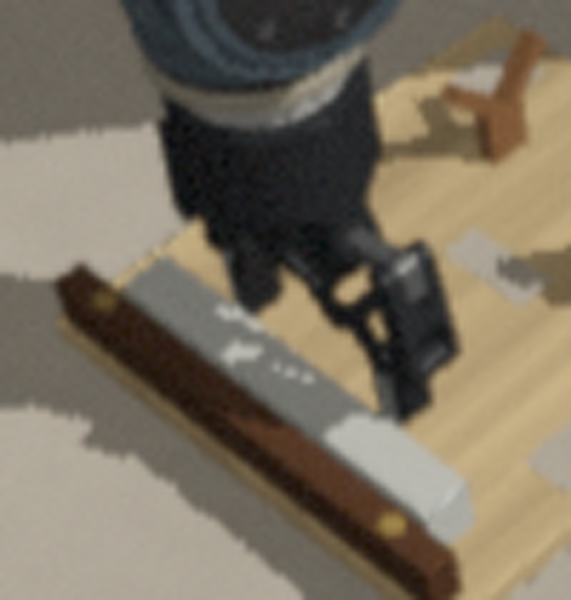

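View pics/top7.png

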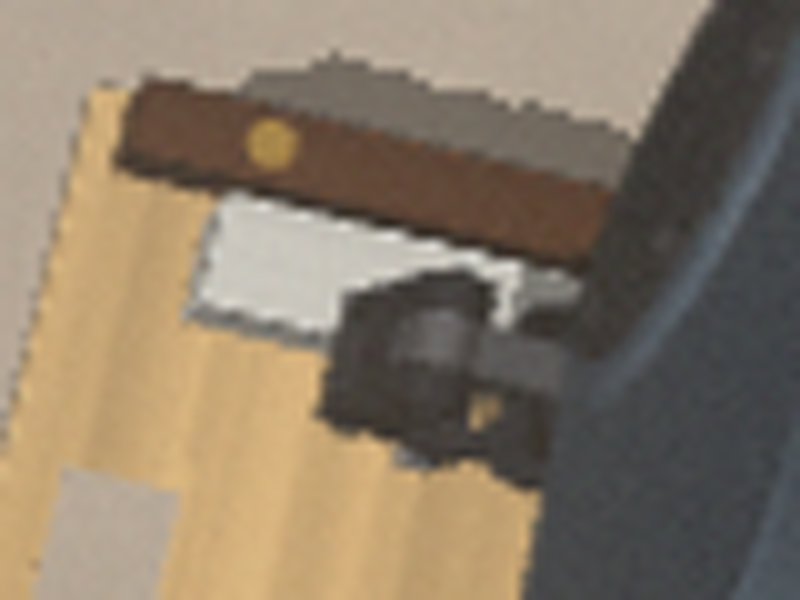

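Call:
carry_out --series '[{"dx": 0, "dy": -0.001, "dz": 0, "wx": 0, "wy": 0, "wz": 0, "gripper": -1}, {"dx": 0, "dy": -0.0015, "dz": 0, "wx": 0, "wy": 0, "wz": 0, "gripper": -1}]'

```text
t: 6.75
ee_pos: [601.1, -205.8, 5.5]
eef_rot: [[-0.22, -0.976, -0.0], [-0.976, 0.22, 0.0], [-0.0, 0.0, -1.0]]
wrist_force: [-2.5, 0.7, 2.2]
finger_gap: 85.4
```

Call:
carry_out --series '[{"dx": 0, "dy": -0.001, "dz": 0, "wx": 0, "wy": 0, "wz": 0, "gripper": -1}, {"dx": 0, "dy": -0.001, "dz": 0, "wx": 0, "wy": 0, "wz": 0, "gripper": -1}]'

```text
t: 6.95
ee_pos: [602.2, -206.1, 5.5]
eef_rot: [[-0.219, -0.976, 0.0], [-0.976, 0.219, -0.0], [0.0, -0.0, -1.0]]
wrist_force: [-4.0, 0.4, 1.2]
finger_gap: 85.2
```

Call:
carry_out --series '[{"dx": 0, "dy": -0.001, "dz": 0, "wx": 0, "wy": 0, "wz": 0, "gripper": -1}, {"dx": 0, "dy": -0.0015, "dz": 0, "wx": 0, "wy": 0, "wz": 0, "gripper": -1}]'

```text
t: 7.15
ee_pos: [602.6, -206.2, 5.4]
eef_rot: [[-0.219, -0.976, -0.002], [-0.976, 0.219, 0.001], [-0.0, 0.003, -1.0]]
wrist_force: [-10.7, 1.4, 7.2]
finger_gap: 85.8
```

```bash
python3 - 8 <<'E'
from look import *
delta(wp(-68.7,-632,5),down(-SX))
f=shot("scene",cr=(150,160,250,235))
f=shot("top",cr=(320,160,400,220))
E
```

```text
t 7.15 pos [ 602.6 -206.2    5.4] d [-0.0002  0.0011  0.0004] w [0.14 0.01 0.02] F [-10.7   1.4   7.2] gap 85.8
scene zoom 8.0 at 150 160
top zoom 10.0 at 320 160
```

View pics/scene8.png

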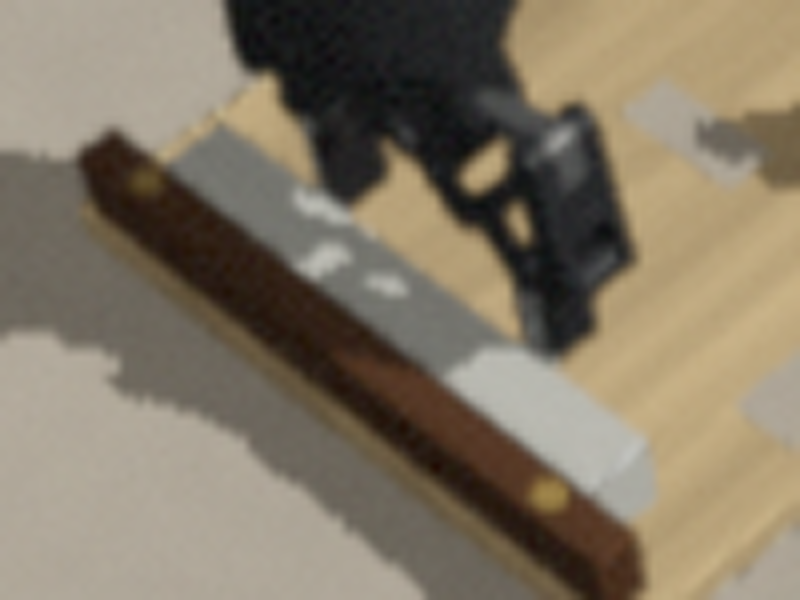

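View pics/top8.png

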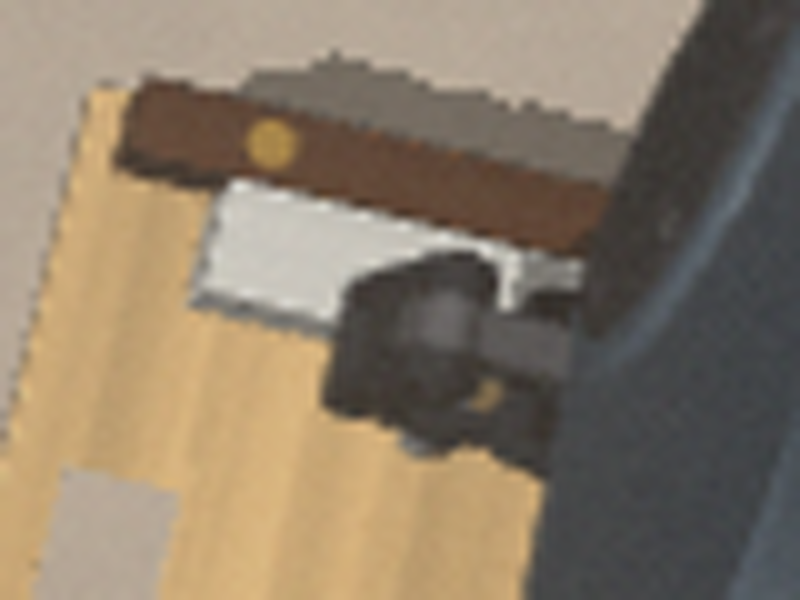

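Call:
carry_out --series '[{"dx": 0, "dy": -0.001, "dz": 0, "wx": 0, "wy": 0, "wz": 0, "gripper": -1}, {"dx": 0, "dy": -0.001, "dz": 0, "wx": 0, "wy": 0, "wz": 0, "gripper": -1}]'

```text
t: 7.45
ee_pos: [602.5, -206.2, 5.3]
eef_rot: [[-0.219, -0.976, -0.005], [-0.976, 0.219, 0.001], [-0.0, 0.005, -1.0]]
wrist_force: [-14.5, 3.3, 9.9]
finger_gap: 85.3
```

Call:
carry_out --series '[{"dx": 0, "dy": 0.008, "dz": 0, "wx": 0, "wy": 0, "wz": 0, "gripper": -1}, {"dx": 0, "dy": 0.025, "dz": 0, "wx": 0, "wy": 0, "wz": 0, "gripper": -1}, {"dx": 0, "dy": 0.025, "dz": -0.03, "wx": 0, "wy": 0, "wz": 0, "gripper": -1}, {"dx": 0, "dy": 0.025, "dz": -0.08, "wx": 0, "wy": 0, "wz": 0, "gripper": -1}, {"dx": 0, "dy": 0.025, "dz": -0.13, "wx": 0, "wy": 0, "wz": 0, "gripper": -1}, {"dx": 0, "dy": 0.025, "dz": -0.18, "wx": 0, "wy": 0, "wz": 0, "gripper": -1}, {"dx": 0, "dy": 0.025, "dz": -0.23, "wx": 0, "wy": 0, "wz": 0, "gripper": -1}, {"dx": 0, "dy": 0.025, "dz": -0.245, "wx": 0, "wy": 0, "wz": 0, "gripper": -1}, {"dx": 0, "dy": 0.025, "dz": -0.245, "wx": 0, "wy": 0, "wz": 0, "gripper": -1}]'

```text
t: 8.35
ee_pos: [581.4, -201.6, 253.5]
eef_rot: [[-0.219, -0.976, 0.006], [-0.976, 0.219, -0.002], [0.001, -0.006, -1.0]]
wrist_force: [0.3, -1.1, 0.2]
finger_gap: 85.5
```

```bash
cat >> m.py <<'E'
def tilt(w):return down(-SY)@Ro.from_rotvec([w,0,0],degrees=True).as_matrix()
E
python3 - <<'E'
from m import *
print(tilt(-50).round(3))
delta([620,200,300],tilt(-50))
delta([620,200,300],tilt(0))
from bench import state;print(np.round(state()["q"],3))
E
```

```text
[[ 0.976 -0.141 -0.168]
 [-0.219 -0.627 -0.747]
 [ 0.     0.766 -0.643]]
t 8.35 pos [ 581.4 -201.6  253.5] d [-0.4002  0.0502 -0.0472] w [-39.28  38.74 -83.89] F [ 0.3 -1.1  0.2] gap 85.5
t 8.35 pos [ 581.4 -201.6  253.5] d [-0.4002  0.0502 -0.0472] w [ -0.24  -0.34 -90.  ] F [ 0.3 -1.1  0.2] gap 85.5
[-0.409  0.433  1.432  0.     1.269  1.383]
```

Call:
carry_out --series '[{"dx": -0.4, "dy": 0.05, "dz": -0.047, "wx": 0, "wy": 0, "wz": -90, "gripper": -1}, {"dx": -0.4, "dy": 0.05, "dz": -0.047, "wx": 0, "wy": 0, "wz": -90, "gripper": -1}, {"dx": -0.4, "dy": 0.05, "dz": -0.047, "wx": 0, "wy": 0, "wz": -90, "gripper": -1}, {"dx": -0.4, "dy": 0.05, "dz": -0.047, "wx": 0, "wy": 0, "wz": -90, "gripper": -1}, {"dx": -0.4, "dy": 0.05, "dz": -0.047, "wx": 0, "wy": 0, "wz": -90, "gripper": -1}, {"dx": -0.4, "dy": 0.05, "dz": -0.047, "wx": 0, "wy": 0, "wz": -90, "gripper": -1}, {"dx": -0.4, "dy": 0.05, "dz": -0.047, "wx": 0, "wy": 0, "wz": -90, "gripper": -1}, {"dx": -0.4, "dy": 0.05, "dz": -0.047, "wx": 0, "wy": 0, "wz": -90, "gripper": -1}, {"dx": -0.4, "dy": 0.05, "dz": -0.047, "wx": 0, "wy": 0, "wz": -90, "gripper": -1}, {"dx": -0.4, "dy": 0.05, "dz": -0.047, "wx": 0, "wy": 0, "wz": -90, "gripper": -1}, {"dx": -0.4, "dy": 0.05, "dz": -0.047, "wx": 0, "wy": 0, "wz": -90, "gripper": -1}, {"dx": -0.4, "dy": 0.05, "dz": -0.047, "wx": 0, "wy": 0, "wz": -90, "gripper": -1}]'

```text
t: 9.55
ee_pos: [618.9, 200.3, 295.5]
eef_rot: [[0.976, -0.218, -0.002], [-0.218, -0.976, -0.0], [-0.002, 0.001, -1.0]]
wrist_force: [-0.7, 0.6, 0.8]
finger_gap: 85.4
```

Call:
carry_out --series '[{"dx": 0, "dy": 0, "dz": 0, "wx": -50, "wy": 0, "wz": 0, "gripper": -1}, {"dx": 0, "dy": 0, "dz": 0, "wx": -50, "wy": 0, "wz": 0, "gripper": -1}, {"dx": 0, "dy": 0, "dz": 0, "wx": -50, "wy": 0, "wz": 0, "gripper": -1}, {"dx": 0, "dy": 0, "dz": 0, "wx": -50, "wy": 0, "wz": 0, "gripper": -1}, {"dx": 0, "dy": 0, "dz": 0, "wx": -50, "wy": 0, "wz": 0, "gripper": -1}, {"dx": 0, "dy": 0, "dz": 0, "wx": -50, "wy": 0, "wz": 0, "gripper": -1}, {"dx": 0, "dy": 0, "dz": 0, "wx": -50, "wy": 0, "wz": 0, "gripper": -1}, {"dx": 0, "dy": 0, "dz": 0, "wx": -50, "wy": 0, "wz": 0, "gripper": -1}]'

```text
t: 10.35
ee_pos: [619.3, 200.1, 296.2]
eef_rot: [[0.976, -0.142, -0.168], [-0.22, -0.629, -0.746], [-0.0, 0.764, -0.645]]
wrist_force: [-0.6, 0.1, 0.0]
finger_gap: 85.2
```

```bash
python3 - 9 <<'E'
from look import *
print(np.round(state()["q"],3))
delta([612,194,136],tilt(-50))
f=shot("scene");p=np.array(state()["ee_pos"]);print(proj(f,p))
f=shot("top");print(proj(f,p))
E
```

```text
[ 0.492  0.82   0.919 -0.677  1.966  0.63 ]
t 10.35 pos [619.3 200.1 296.2] d [-0.0058 -0.1176  0.1091] w [-0.15  0.02 -0.01] F [-0.6  0.1  0. ] gap 85.2
[[389.70524055 182.93294985]]
[[138.00627311 169.14753431]]
```

View pics/scene9.png

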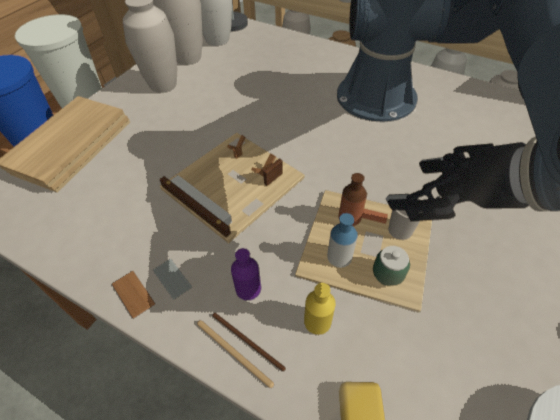

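View pics/top9.png

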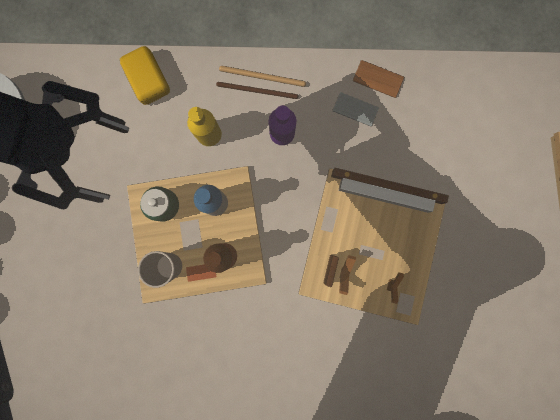

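Run:
```python
import numpy as np,cv2
s=dict(np.load("scene9.npz"))["image"][:,:,::-1][150:225,380:460];t=dict(np.load("top9.npz"))["image"][:,:,::-1][75:215,10:140]
a=cv2.convertScaleAbs(cv2.resize(s,None,fx=6,fy=6,interpolation=2),alpha=1.7,beta=10);b=cv2.convertScaleAbs(cv2.resize(t,None,fx=2.3,fy=3.2,interpolation=2),alpha=1.6,beta=10)[:450]
cv2.imwrite("pics/z9.png",np.hstack([a,b]));print(a.shape,b.shape)
```

```text
Traceback (most recent call last):
ValueError: all the input array dimensions except for the concatenation axis must match exactly, but along dimension 0, the array at index 0 has size 450 and the array at index 1 has size 448
```

Run:
```python
import numpy as np,cv2
s=dict(np.load("scene9.npz"))["image"][:,:,::-1][150:225,380:460];t=dict(np.load("top9.npz"))["image"][:,:,::-1][75:215,10:140]
a=cv2.convertScaleAbs(cv2.resize(s,None,fx=5,fy=5,interpolation=2),alpha=1.7,beta=10);b=cv2.convertScaleAbs(cv2.resize(t,None,fx=3,fy=3,interpolation=2),alpha=1.6,beta=10)
a=cv2.copyMakeBorder(a,0,45,0,0,0)
cv2.imwrite("pics/z9.png",np.hstack([a,b]));print(a.shape,b.shape)
```

```text
(420, 400, 3) (420, 390, 3)
```

View pics/z9.png

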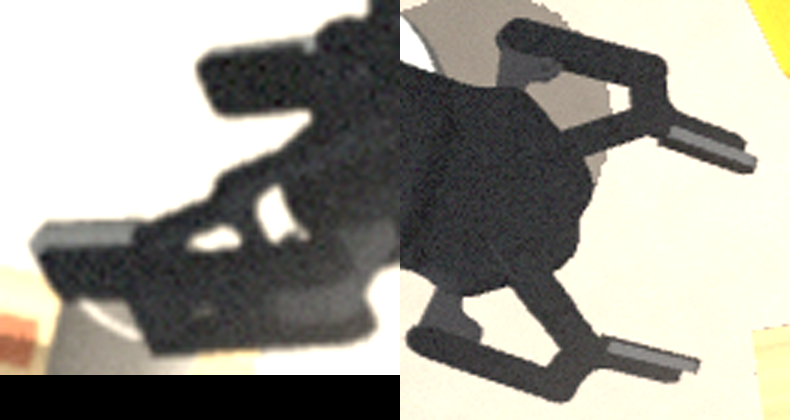

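```bash
cat >> m.py <<'E'
def tri(f,u,g,v):
    P=[x["mtx"]@np.c_[x["attitude"].T,-x["attitude"].T@x["origin"]] for x in(f,g)]
    X=cv2.triangulatePoints(P[0],P[1],np.array(u,float).reshape(2,1),np.array(v,float).reshape(2,1)).ravel();X=X[:3]/X[3]
    return X,np.abs(proj(f,X)-u).max(),np.abs(proj(g,X)-v).max()
E
python3 - <<'E'
from m import *
f=dict(np.load("scene9.npz"));g=dict(np.load("top9.npz"))
p=np.array([619.3,200.1,296.2]);R=tilt(-50)
a=tri(f,(389.5,203.8),g,(128,128.5));b=tri(f,(422.2,168.5),g,(107,199))
print(a,b);
for X in(a[0],b[0],(a[0]+b[0])/2):print("tool frame",(R.T@(X-p)).round(1))
E
```

```text
(array([671.60110516, 212.98728182, 310.81929691]), np.float64(1.3412167001052353), np.float64(1.3207821664306465)) (array([576.52804453, 235.08796714, 307.69406515]), np.float64(0.45217643428173915), np.float64(0.4887977971026203))
tool frame [ 48.2  -4.3 -27.8]
tool frame [-49.4  -7.1 -26.3]
tool frame [ -0.6  -5.7 -27.1]
```

Run:
```python
from m import *
t=load("top");print("yellow",ray(t,(197,115),140),ray(t,(205,128),70),"purple",ray(t,(282,114),140))
G=np.array([601.5,139.9,90]);R=tilt(-50);z=R[:,2]
print(G-67*z);delta(G-67*z,R);delta(G+33*z,R)
```

```text
yellow [[747.08924626 156.71689867 140.        ]] [[743.44743573 155.50213413  70.        ]] purple [[752.08746798   4.05997603 140.        ]]
[612.76555141 189.97335305 133.06676985]
t 10.45 pos [619.5 199.4 298.4] d [-0.0048 -0.1193  0.1149] w [-0.22 -0.02 -0.14] F [ 0.2  0.4 -0.7] gap 85.6
t 10.45 pos [619.5 199.4 298.4] d [-0.0048 -0.1189  0.2149] w [-0.22 -0.02 -0.14] F [ 0.2  0.4 -0.7] gap 85.6
```

Call:
carry_out --series '[{"dx": -0.005, "dy": -0.119, "dz": 0.115, "wx": 0, "wy": 0, "wz": 0, "gripper": -1}, {"dx": -0.005, "dy": -0.119, "dz": 0.115, "wx": 0, "wy": 0, "wz": 0, "gripper": -1}, {"dx": -0.005, "dy": -0.119, "dz": 0.115, "wx": 0, "wy": 0, "wz": 0, "gripper": -1}, {"dx": -0.005, "dy": -0.119, "dz": 0.115, "wx": 0, "wy": 0, "wz": 0, "gripper": -1}, {"dx": -0.005, "dy": -0.119, "dz": 0.115, "wx": 0, "wy": 0, "wz": 0, "gripper": -1}, {"dx": -0.005, "dy": -0.119, "dz": 0.115, "wx": 0, "wy": 0, "wz": 0, "gripper": -1}]'

```text
t: 11.05
ee_pos: [613.0, 190.2, 135.4]
eef_rot: [[0.975, -0.145, -0.166], [-0.22, -0.629, -0.746], [0.003, 0.764, -0.645]]
wrist_force: [1.5, -0.4, 1.0]
finger_gap: 85.3
```

```bash
python3 - 10 <<'E'
from look import *
G=np.array([601.5,139.9,90]);R=tilt(-50)
delta(G+33*R[:,2],R)
f=shot("scene",cr=(290,160,450,280));p=np.array(state()["ee_pos"]);print(proj(f,p))
f=shot("top",cr=(80,120,260,255));print(proj(f,p))
E
```

```text
t 11.05 pos [613.  190.2 135.4] d [-0.0003 -0.0013  0.1017] w [-0.16 -0.1  -0.17] F [ 1.5 -0.4  1. ] gap 85.3
scene zoom 5.0 at 290 160
[[368.4460203  237.66807437]]
top zoom 4.444444444444445 at 80 120
[[175.72813779 188.90897705]]
```

View pics/scene10.png

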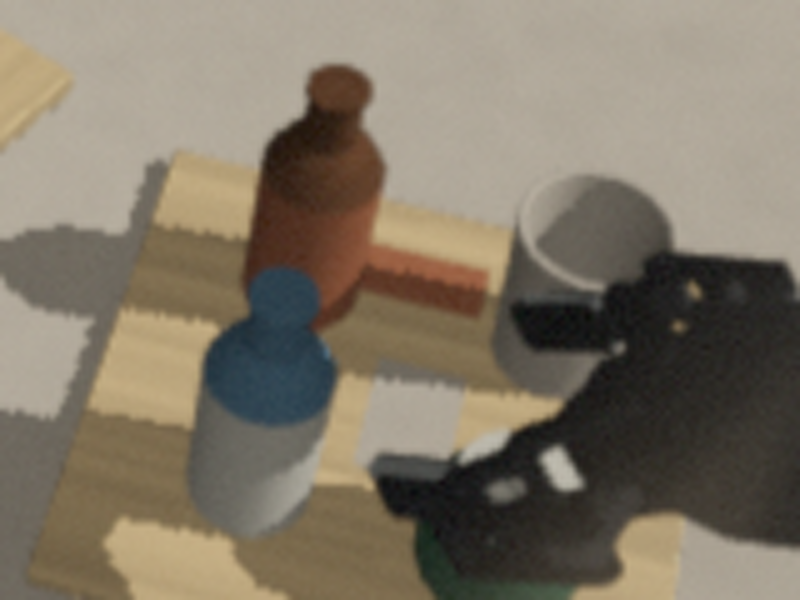

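View pics/top10.png

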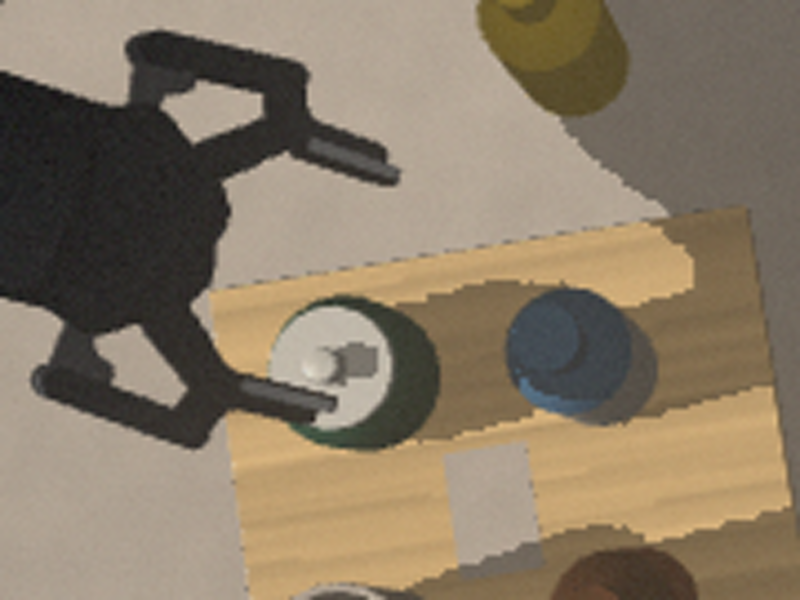

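Run:
```python
from m import *
f=dict(np.load("scene10.npz"));g=dict(np.load("top10.npz"))
p=np.array([613,190.2,135.4]);R=tilt(-50)
a=tri(f,(366,258),g,(169.3,159));b=tri(f,(394.2,225),g,(154.5,211.3))
for X in(a,b):print(X[0].round(1),X[1:],"tool",(R.T@(X[0]-p)).round(1))
t=load("top");s=load("scene")
# vase lip by both views
print(tri(s,np.array((537,249))/2.8+[155,130]-.3,t,np.array((312,137))/3.8+[120,160]-.35))
# vase silhouette centre in tilt view, col check
```

```text
[664.2 202.5 146.3] (np.float64(0.7589989494875908), np.float64(0.7043243473113989)) tool [ 47.2  -6.6 -24.8]
[571.3 223.1 146.8] (np.float64(0.10628484142500838), np.float64(0.10657325457825095)) tool [-47.9  -6.  -24.9]
(array([600.94449403, 140.02449874, 148.50929722]), np.float64(0.34854520978274195), np.float64(0.3484874105882625))
```

Run:
```python
from m import *
R=tilt(-50);G=np.array([601.2,140,90])
delta(G-R@[0,-6,-34],R)
```

```text
t 11.15 pos [612.9 190.4 135.5] d [-0.0006  0.0048  0.1029] w [-0.19 -0.13 -0.18] F [-0.1  0.4  0.3] gap 85.0
```

Call:
carry_out --series '[{"dx": -0.0005, "dy": 0.005, "dz": 0.025, "wx": 0, "wy": 0, "wz": 0, "gripper": -1}, {"dx": -0.0005, "dy": 0.005, "dz": 0.05, "wx": 0, "wy": 0, "wz": 0, "gripper": -1}, {"dx": -0.0005, "dy": 0.005, "dz": 0.075, "wx": 0, "wy": 0, "wz": 0, "gripper": -1}, {"dx": -0.0005, "dy": 0.005, "dz": 0.095, "wx": 0, "wy": 0, "wz": 0, "gripper": -1}, {"dx": -0.0005, "dy": 0.005, "dz": 0.103, "wx": 0, "wy": 0, "wz": 0, "gripper": -1}, {"dx": -0.0005, "dy": 0.005, "dz": 0.103, "wx": 0, "wy": 0, "wz": 0, "gripper": -1}]'

```text
t: 11.75
ee_pos: [593.6, 109.7, 71.0]
eef_rot: [[0.975, -0.142, -0.168], [-0.22, -0.627, -0.747], [0.001, 0.766, -0.643]]
wrist_force: [-0.5, 0.4, 0.2]
finger_gap: 85.7
```

```bash
python3 - 11 <<'E'
from look import *
R=tilt(-50);G=np.array([601.2,140,90])
delta(G-R@[0,-6,-34],R)
f=shot("scene",cr=(290,180,430,285))
f=shot("top",cr=(120,140,280,260))
E
```

```text
t 11.75 pos [593.6 109.7  71. ] d [ 0.0007  0.0005 -0.0021] w [-0.04 -0.01 -0.07] F [-0.5  0.4  0.2] gap 85.7
scene zoom 5.714285714285714 at 290 180
top zoom 5.0 at 120 140
```

View pics/scene11.png

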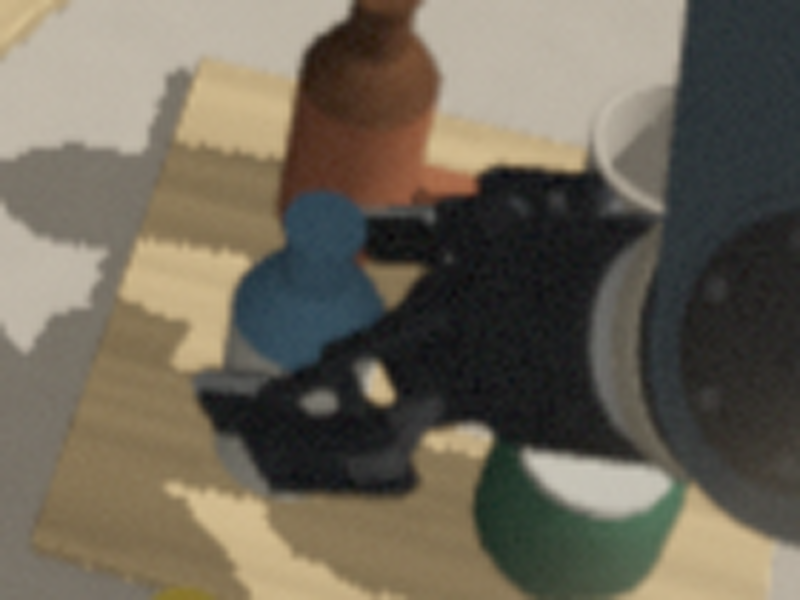

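View pics/top11.png

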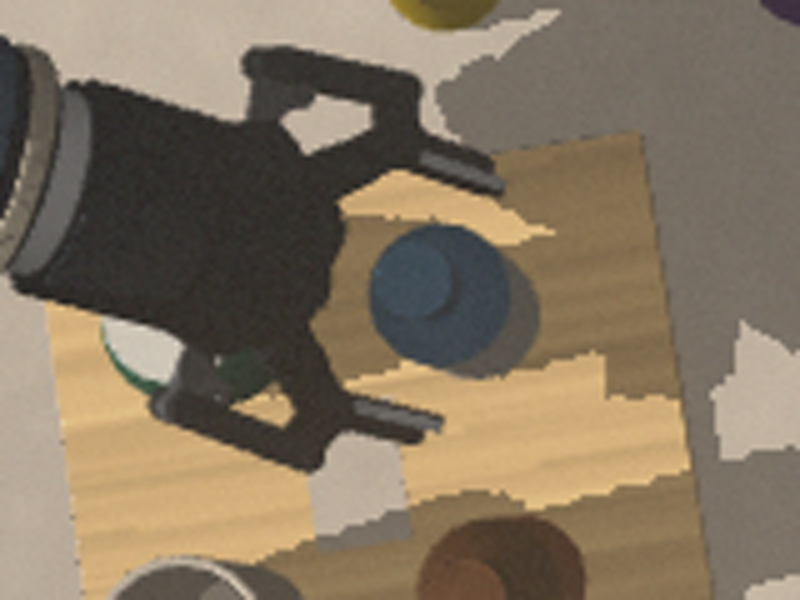

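Call:
carry_out --series '[{"dx": 0, "dy": 0, "dz": 0, "wx": 0, "wy": 0, "wz": 0, "gripper": 0}, {"dx": 0, "dy": 0, "dz": 0, "wx": 0, "wy": 0, "wz": 0, "gripper": 1}, {"dx": 0, "dy": 0, "dz": 0, "wx": 0, "wy": 0, "wz": 0, "gripper": 1}, {"dx": 0, "dy": 0, "dz": 0, "wx": 0, "wy": 0, "wz": 0, "gripper": 1}, {"dx": 0, "dy": 0, "dz": 0, "wx": 0, "wy": 0, "wz": 0, "gripper": 1}, {"dx": 0, "dy": 0, "dz": 0, "wx": 0, "wy": 0, "wz": 0, "gripper": 1}, {"dx": 0, "dy": 0, "dz": 0, "wx": 0, "wy": 0, "wz": 0, "gripper": 1}, {"dx": 0, "dy": 0, "dz": 0, "wx": 0, "wy": 0, "wz": 0, "gripper": 1}]'

```text
t: 12.65
ee_pos: [593.6, 110.3, 70.8]
eef_rot: [[0.976, -0.142, -0.167], [-0.219, -0.627, -0.747], [0.001, 0.766, -0.643]]
wrist_force: [0.4, 1.8, 6.2]
finger_gap: 52.5
```

```bash
python3 - 12 <<'E'
from look import *
delta([593,109,71],tilt(-50))
f=shot("scene",cr=(290,180,430,285))
f=shot("top",cr=(120,140,280,260))
E
```

```text
t 12.65 pos [593.6 110.3  70.8] d [-0.0003  0.0011  0.001 ] w [-0.02 -0.05 -0.04] F [0.4 1.8 6.2] gap 52.5
scene zoom 5.714285714285714 at 290 180
top zoom 5.0 at 120 140
```

View pics/scene12.png

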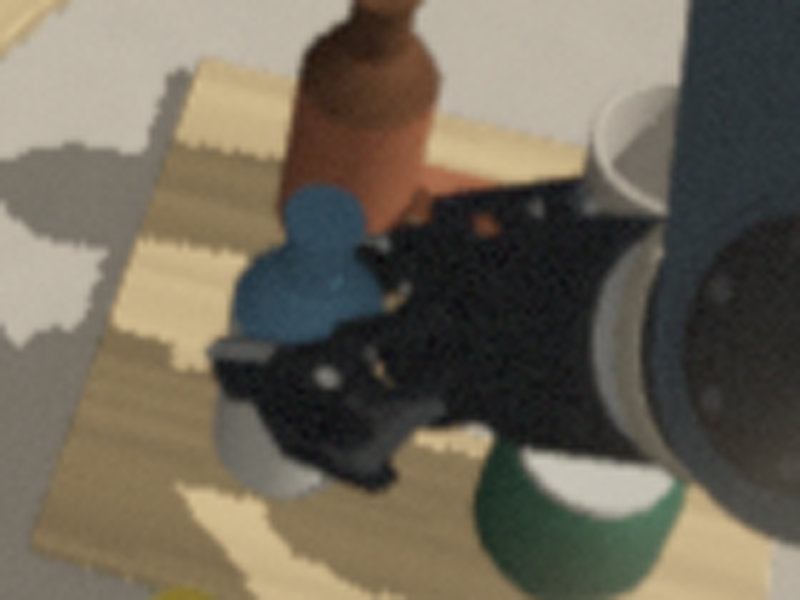

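View pics/top12.png

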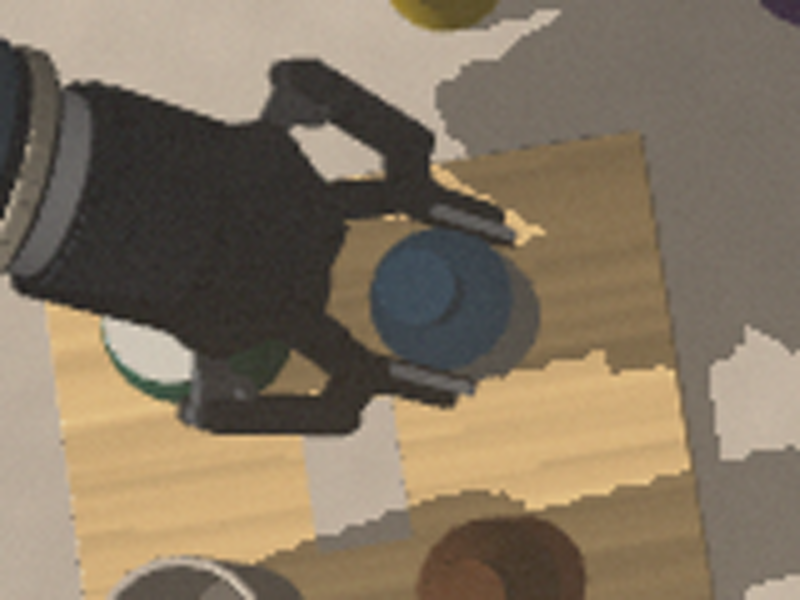

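Call:
carry_out --series '[{"dx": 0, "dy": 0.006, "dz": -0.005, "wx": 0, "wy": 0, "wz": 0, "gripper": 1}, {"dx": 0, "dy": 0.015, "dz": -0.0126, "wx": 0, "wy": 0, "wz": 0, "gripper": 1}, {"dx": 0, "dy": 0.031, "dz": -0.026, "wx": 0, "wy": 0, "wz": 0, "gripper": 1}, {"dx": 0, "dy": 0.05, "dz": -0.042, "wx": 0, "wy": 0, "wz": 0, "gripper": 1}, {"dx": 0, "dy": 0.073, "dz": -0.061, "wx": 0, "wy": 0, "wz": 0, "gripper": 1}, {"dx": 0, "dy": 0.1, "dz": -0.084, "wx": 0, "wy": 0, "wz": 0, "gripper": 1}, {"dx": 0, "dy": 0.123, "dz": -0.103, "wx": 0, "wy": 0, "wz": 0, "gripper": 1}, {"dx": 0, "dy": 0.138, "dz": -0.116, "wx": 0, "wy": 0, "wz": 0, "gripper": 1}, {"dx": 0, "dy": 0.138, "dz": -0.116, "wx": 0, "wy": 0, "wz": 0, "gripper": 1}]'

```text
t: 13.65
ee_pos: [593.9, 110.3, 253.7]
eef_rot: [[0.976, -0.145, -0.165], [-0.22, -0.629, -0.746], [0.004, 0.764, -0.645]]
wrist_force: [-0.5, 0.3, -3.9]
finger_gap: 51.9
```

```bash
python3 - 13 <<'E'
from look import *
delta([450,-130,250],tilt(40))
print(np.round(state()["q"],3))
f=shot("scene",cr=(260,120,440,255))
f=shot("top",cr=(80,120,280,270))
E
```

```text
t 13.65 pos [593.9 110.3 253.7] d [-0.0876  0.1691  0.2054] w [ 8.983e+01 -2.800e-01 -3.000e-02] F [-0.5  0.3 -3.9] gap 51.9
[ 0.399  0.713  1.217 -0.688  1.758  0.686]
scene zoom 4.444444444444445 at 260 120
top zoom 4.0 at 80 120
```

View pics/scene13.png

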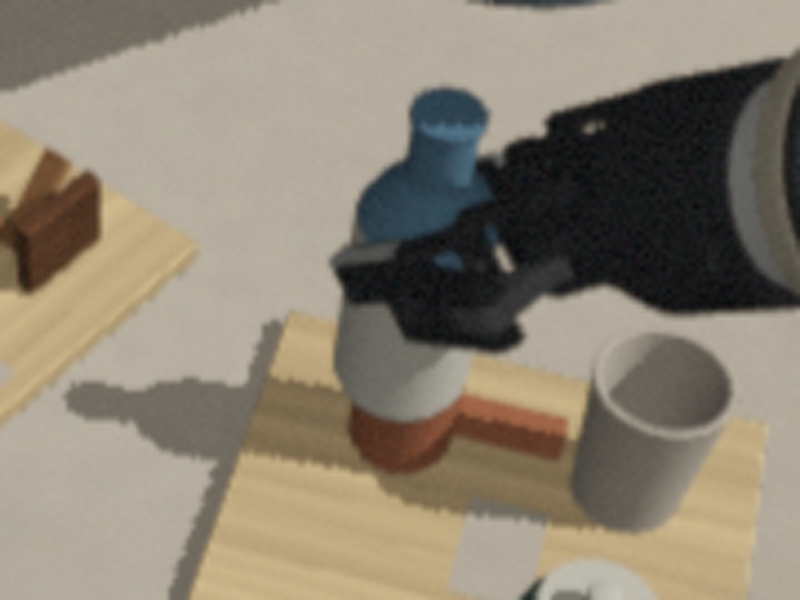

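View pics/top13.png

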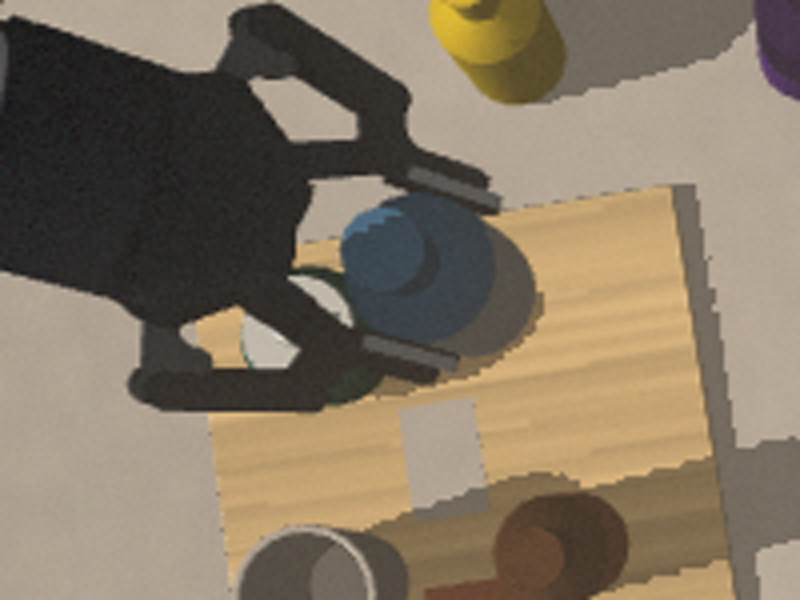

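Run:
```python
from m import *
f=dict(np.load("scene13.npz"));g=dict(np.load("top13.npz"))
print(tri(f,(361.0,144.0),g,(175.3,182.2)))
print("scene foot centre guess")
G=np.array([601,140,265.0])
for z in(195,265,335):print(z,proj(f,[601.2,140,z]),(proj(f,[601.2,140,z])-[260,120])*4.444,(proj(g,[601.2,140,z])-[80,120])*4)
```

```text
(array([597.54066858, 138.22056202, 332.66529612]), np.float64(0.3119725482309832), np.float64(0.3482028268717272))
scene foot centre guess
195 [[349.7869886  203.10843789]] [[399.01337733 369.33389798]] [[465.96076622 289.00260998]]
265 [[354.96657205 176.34529511]] [[422.0314462  250.39849146]] [[425.10088863 266.09323372]]
335 [[361.09560325 144.67631272]] [[449.26886086 109.66153372]] [[372.80316683 236.77087015]]
```

```bash
cat >> m.py <<'E'
CT=tilt(-50).T@(np.array([601,140,82])-np.array([593.6,110.3,70.8]))
def seat(al=-73.5,off=-480,z=63,w=40):
    R=tilt(w);return wp(al,off,z)-R@CT,R
E
python3 - <<'E'
from m import *
print(CT.round(1),(tilt(40)@[0,.766,-.643]).round(3),SX.round(3))
for z in(63,173):print(seat(z=z)[0].round(1))
delta(*seat(z=173))
E
```

```text
[  0.7 -11.1 -30.6] [-0.22  -0.976  0.   ] [0.219 0.976 0.   ]
[ 453.9 -166.    32.4]
[ 453.9 -166.   142.4]
t 13.75 pos [592.9 110.  249.6] d [-0.0749  0.1105  0.2986] w [9.e+01 5.e-02 0.e+00] F [ 0.2  0.1 -4.5] gap 52.0
```

Call:
carry_out --series '[{"dx": -0.004, "dy": 0.006, "dz": 0.015, "wx": 4, "wy": 0, "wz": 0, "gripper": 1}, {"dx": -0.0075, "dy": 0.011, "dz": 0.03, "wx": 9, "wy": 0, "wz": 0, "gripper": 1}, {"dx": -0.0125, "dy": 0.0184, "dz": 0.05, "wx": 15, "wy": 0, "wz": 0, "gripper": 1}, {"dx": -0.0183, "dy": 0.027, "dz": 0.073, "wx": 22, "wy": 0, "wz": 0, "gripper": 1}, {"dx": -0.025, "dy": 0.0368, "dz": 0.0995, "wx": 30, "wy": 0, "wz": 0, "gripper": 1}, {"dx": -0.0317, "dy": 0.0467, "dz": 0.126, "wx": 38, "wy": 0, "wz": 0, "gripper": 1}, {"dx": -0.0383, "dy": 0.0565, "dz": 0.153, "wx": 46, "wy": 0, "wz": 0, "gripper": 1}, {"dx": -0.045, "dy": 0.0663, "dz": 0.179, "wx": 54, "wy": 0, "wz": 0, "gripper": 1}, {"dx": -0.0517, "dy": 0.0761, "dz": 0.206, "wx": 62, "wy": 0, "wz": 0, "gripper": 1}, {"dx": -0.0583, "dy": 0.086, "dz": 0.232, "wx": 70, "wy": 0, "wz": 0, "gripper": 1}, {"dx": -0.064, "dy": 0.0945, "dz": 0.255, "wx": 77, "wy": 0, "wz": 0, "gripper": 1}, {"dx": -0.069, "dy": 0.102, "dz": 0.275, "wx": 83, "wy": 0, "wz": 0, "gripper": 1}, {"dx": -0.073, "dy": 0.1075, "dz": 0.29, "wx": 87.5, "wy": 0, "wz": 0, "gripper": 1}, {"dx": -0.075, "dy": 0.1105, "dz": 0.2985, "wx": 90, "wy": 0, "wz": 0, "gripper": 1}, {"dx": -0.075, "dy": 0.1105, "dz": 0.2985, "wx": 90, "wy": 0, "wz": 0, "gripper": 1}, {"dx": -0.075, "dy": 0.1105, "dz": 0.2985, "wx": 90, "wy": 0, "wz": 0, "gripper": 1}]'

```text
t: 15.35
ee_pos: [453.7, -165.5, 142.1]
eef_rot: [[0.975, -0.17, 0.139], [-0.22, -0.747, 0.627], [-0.003, -0.643, -0.766]]
wrist_force: [0.4, 0.0, -3.4]
finger_gap: 52.3
```

```bash
python3 - 14 <<'E'
from look import *
delta(*seat(z=173))
print(np.round(state()["q"],3))
f=shot("scene",cr=(140,60,340,210))
f=shot("top",cr=(260,150,480,315))
E
```

```text
t 15.35 pos [ 453.7 -165.5  142.1] d [ 0.0003  0.0001 -0.0005] w [ 0.01  0.09 -0.12] F [ 0.4  0.  -3.4] gap 52.3
[-0.776  0.514  1.797  0.601  1.302 -0.86 ]
scene zoom 4.0 at 140 60
top zoom 3.6363636363636362 at 260 150
```

View pics/scene14.png

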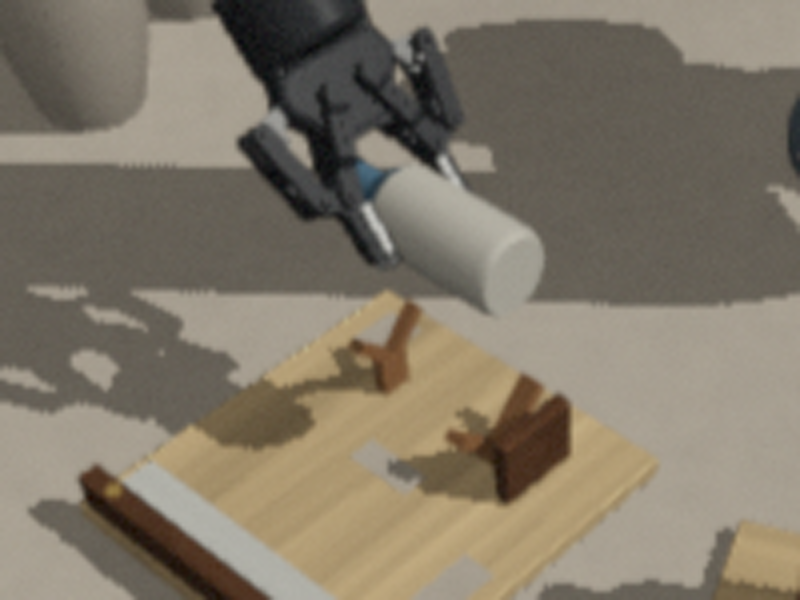

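View pics/top14.png

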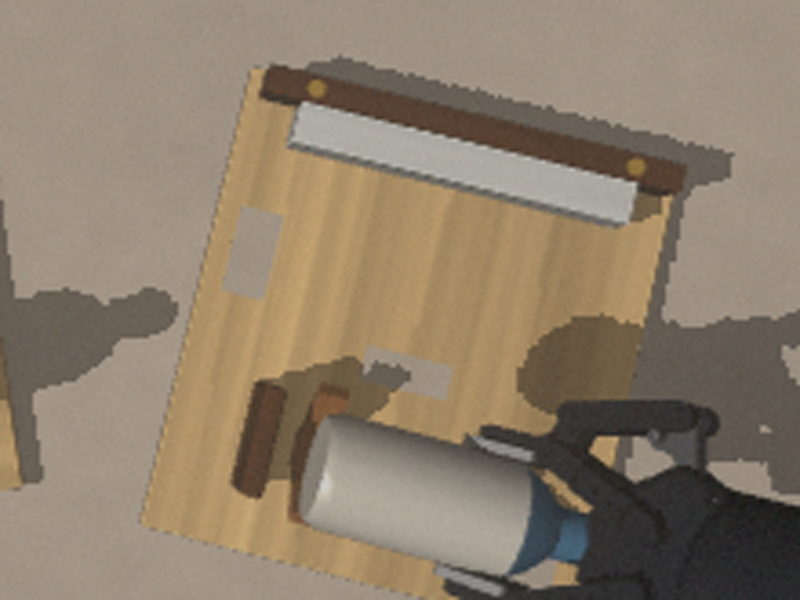

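Run:
```python
from m import *
f=dict(np.load("scene14.npz"));g=dict(np.load("top14.npz"))
e=wp(-3.5,-480,173);print(e.round(1),(proj(f,e)-[140,60])*4,(proj(g,e)-[260,150])*3.636)
X=tri(f,(268.4,127),g,(346.6,278.8));print(X,"al",X[0]@SX,"off",X[0]@SY)
c1=wp(-73.5,-480,173)
# body cylinder side edges in top view at z~173: expected
for al in(-3.5,-93.5):
  for o in(-27,27):print(al,o,((proj(g,wp(al,-480+o,173))-[260,150])*3.636).round())
# bar check
b=lambda p:np.array(p)/3.636+[260,150]-.35
r=line(g,b((262,97)),b((680,190)),43);print("rail in",r)
r=line(g,b((287,145)),b((628,223)),43);print("bar near",r, r[0]@SY[:2])
```

```text
[ 467.5 -108.8  173. ] [[514.37499152 269.83082615]] [[313.66753261 465.66223439]]
(array([ 466.49844642, -109.54425943,  173.21387231]), np.float64(0.1242025407584606), np.float64(0.15119281467656265)) al -4.479030596860124 off -479.16665532142395
-3.5 -27 [[328. 408.]]
-3.5 27 [[300. 524.]]
-93.5 -27 [[522. 457.]]
-93.5 27 [[495. 574.]]
rail in (array([ 635.60223, -211.9367 ], dtype=float32), array([0.21700965, 0.97616947], dtype=float32), np.float32(1.3520463), np.float32(0.2715882))
bar near (array([ 613.38153, -205.27383], dtype=float32), array([0.2182466, 0.9758937], dtype=float32), np.float32(1.3507789), np.float32(0.2187238)) -643.4799266816184
```

Call:
carry_out --series '[{"dx": 0, "dy": 0.0064, "dz": 0.0077, "wx": 0, "wy": 0, "wz": 0, "gripper": 1}, {"dx": 0, "dy": 0.018, "dz": 0.0215, "wx": 0, "wy": 0, "wz": 0, "gripper": 1}, {"dx": 0, "dy": 0.0309, "dz": 0.0368, "wx": 0, "wy": 0, "wz": 0, "gripper": 1}, {"dx": 0, "dy": 0.0437, "dz": 0.0521, "wx": 0, "wy": 0, "wz": 0, "gripper": 1}, {"dx": 0, "dy": 0.0547, "dz": 0.0651, "wx": 0, "wy": 0, "wz": 0, "gripper": 1}, {"dx": 0, "dy": 0.0617, "dz": 0.0735, "wx": 0, "wy": 0, "wz": 0, "gripper": 1}, {"dx": 0, "dy": 0.0643, "dz": 0.0766, "wx": 0, "wy": 0, "wz": 0, "gripper": 1}, {"dx": 0, "dy": 0.0643, "dz": 0.0766, "wx": 0, "wy": 0, "wz": 0, "gripper": 1}]'

```text
t: 16.25
ee_pos: [454.3, -165.7, 42.9]
eef_rot: [[0.976, -0.168, 0.141], [-0.219, -0.747, 0.627], [-0.0, -0.643, -0.766]]
wrist_force: [1.0, 0.2, -3.7]
finger_gap: 51.6
```

```bash
python3 - 15 <<'E'
from look import *
delta(*seat(z=63))
f=shot("scene",cr=(180,90,300,180))
f=shot("top",cr=(300,220,440,325))
e=wp(-3.5,-480,73);print(((proj(f,e)-[300,220])*5.714).round())
E
```

```text
t 16.25 pos [ 454.3 -165.7   42.9] d [-0.0003  0.0071  0.0078] w [-0.    0.03  0.  ] F [ 1.   0.2 -3.7] gap 51.6
scene zoom 6.666666666666667 at 180 90
top zoom 5.714285714285714 at 300 220
[[213. 302.]]
```

View pics/scene15.png

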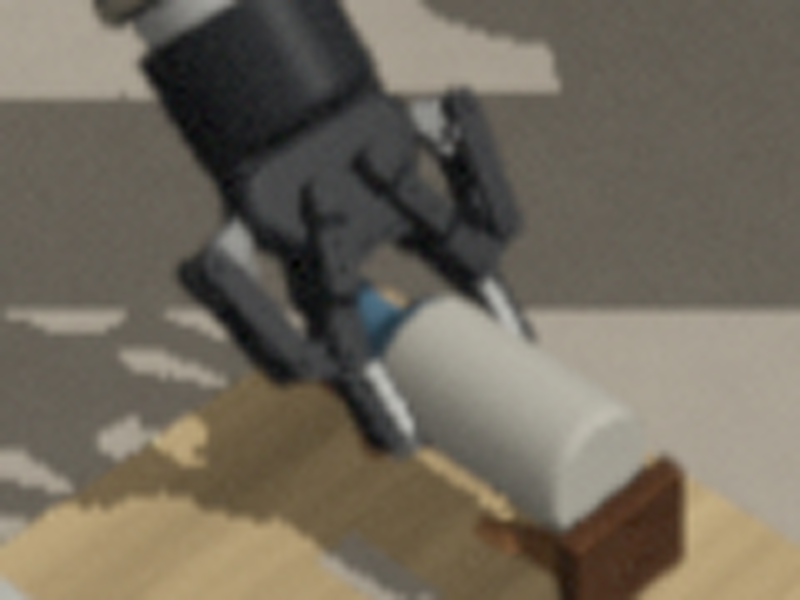

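View pics/top15.png

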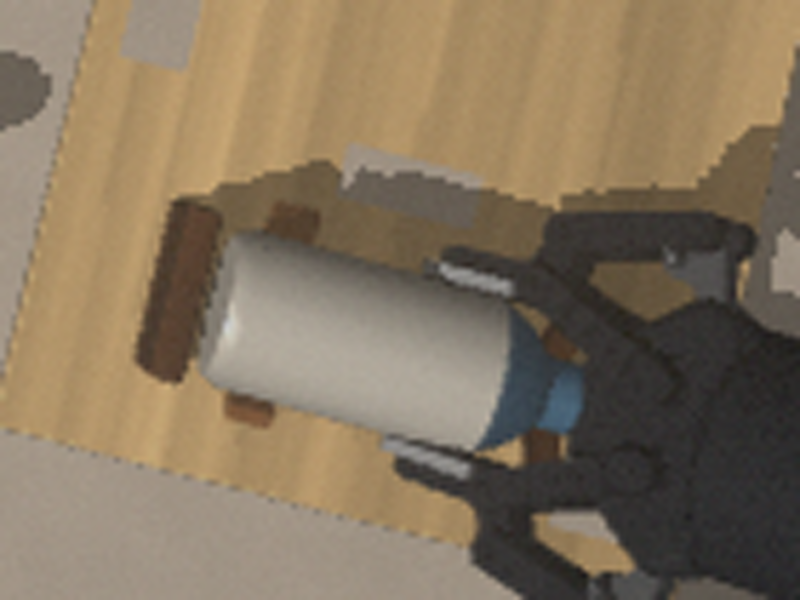

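Call:
carry_out --series '[{"dx": 0, "dy": 0.0019, "dz": 0.0023, "wx": 0, "wy": 0, "wz": 0, "gripper": 1}, {"dx": 0, "dy": 0.0039, "dz": 0.0046, "wx": 0, "wy": 0, "wz": 0, "gripper": 1}, {"dx": 0, "dy": 0.0051, "dz": 0.0061, "wx": 0, "wy": 0, "wz": 0, "gripper": 1}, {"dx": 0, "dy": 0.0051, "dz": 0.0061, "wx": 0, "wy": 0, "wz": 0, "gripper": 1}]'

```text
t: 16.75
ee_pos: [454.4, -166.0, 35.1]
eef_rot: [[0.976, -0.168, 0.141], [-0.22, -0.747, 0.627], [0.0, -0.643, -0.766]]
wrist_force: [-0.1, -0.0, -2.4]
finger_gap: 52.3
```

Call:
carry_out --series '[{"dx": 0, "dy": 0.0006, "dz": 0.0008, "wx": 0, "wy": 0, "wz": 0, "gripper": 1}, {"dx": 0, "dy": 0.0006, "dz": 0.0008, "wx": 0, "wy": 0, "wz": 0, "gripper": 1}]'

```text
t: 16.95
ee_pos: [454.6, -166.0, 34.4]
eef_rot: [[0.976, -0.168, 0.142], [-0.22, -0.747, 0.627], [0.001, -0.643, -0.766]]
wrist_force: [2.1, -0.3, -0.1]
finger_gap: 52.2
```

Call:
carry_out --series '[{"dx": 0, "dy": 0.0006, "dz": 0.0008, "wx": 0, "wy": 0, "wz": 0, "gripper": 1}, {"dx": 0, "dy": 0.0006, "dz": 0.0008, "wx": 0, "wy": 0, "wz": 0, "gripper": 1}]'

```text
t: 17.15
ee_pos: [455.0, -166.1, 34.0]
eef_rot: [[0.976, -0.167, 0.142], [-0.22, -0.747, 0.627], [0.002, -0.643, -0.766]]
wrist_force: [2.5, -0.3, 6.9]
finger_gap: 52.3
```

```bash
python3 - 16 <<'E'
from look import *
s=state();print(np.round(s["wrist_force"],1),np.round(s["wrist_torque"],2))
delta(*seat(z=63))
f=shot("scene",cr=(180,90,300,180))
f=shot("top",cr=(300,220,440,325))
E
```

```text
[ 2.5 -0.3  6.9] [ 0.14 -0.26  0.09]
t 17.15 pos [ 455.  -166.1   34. ] d [-0.001   0.0011  0.0011] w [-0.02 -0.08  0.05] F [ 2.5 -0.3  6.9] gap 52.3
scene zoom 6.666666666666667 at 180 90
top zoom 5.714285714285714 at 300 220
```

View pics/scene16.png

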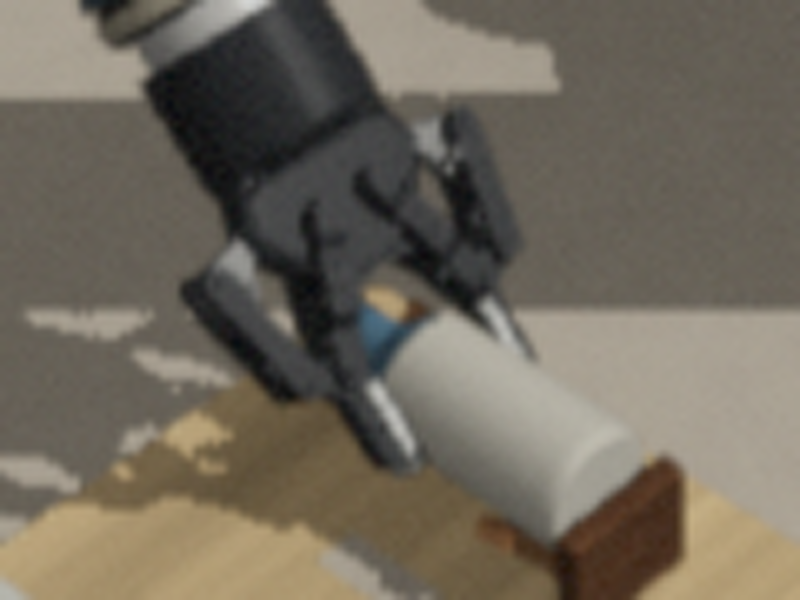

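View pics/top16.png

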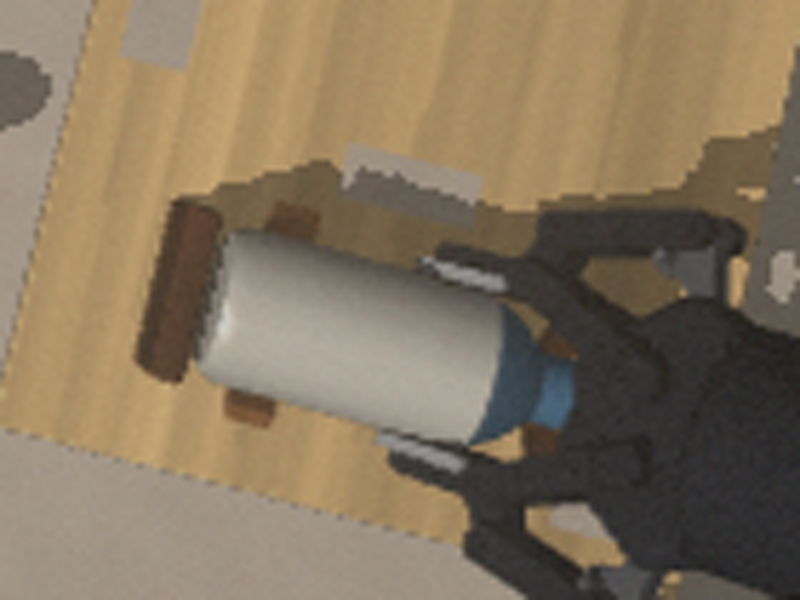

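Call:
carry_out --series '[{"dx": 0.001, "dy": 0, "dz": 0, "wx": 0, "wy": 0, "wz": 0, "gripper": 1}, {"dx": 0.001, "dy": 0.0006, "dz": 0.0008, "wx": 0, "wy": 0, "wz": 0, "gripper": 1}, {"dx": 0.001, "dy": 0.0006, "dz": 0.0008, "wx": 0, "wy": 0, "wz": 0, "gripper": 1}]'

```text
t: 17.55
ee_pos: [455.3, -166.1, 33.5]
eef_rot: [[0.976, -0.166, 0.141], [-0.218, -0.747, 0.628], [0.001, -0.644, -0.765]]
wrist_force: [-4.3, -3.1, 16.6]
finger_gap: 51.8
```

Run:
```python
from m import *
from bench import *
s=state();print(np.round(s["wrist_force"],1),np.round(s["wrist_torque"],2),np.round(s["ee_pos"],1))
```

```text
[-4.3 -3.1 16.6] [0.74 0.35 1.12] [ 455.3 -166.1   33.5]
```

Call:
carry_out --series '[{"dx": 0, "dy": -0.0007, "dz": -0.0008, "wx": 0, "wy": 0, "wz": 0, "gripper": 1}, {"dx": 0, "dy": -0.0007, "dz": -0.0008, "wx": 0, "wy": 0, "wz": 0, "gripper": 1}, {"dx": 0, "dy": -0.0007, "dz": -0.0008, "wx": 0, "wy": 0, "wz": 0, "gripper": -0.25}, {"dx": 0, "dy": -0.0007, "dz": -0.0008, "wx": 0, "wy": 0, "wz": 0, "gripper": -0.35}, {"dx": 0, "dy": -0.0007, "dz": -0.0008, "wx": 0, "wy": 0, "wz": 0, "gripper": -0.5}, {"dx": 0, "dy": -0.0007, "dz": -0.0008, "wx": 0, "wy": 0, "wz": 0, "gripper": -0.65}, {"dx": 0, "dy": -0.0007, "dz": -0.0008, "wx": 0, "wy": 0, "wz": 0, "gripper": -0.8}, {"dx": 0, "dy": -0.0007, "dz": -0.0008, "wx": 0, "wy": 0, "wz": 0, "gripper": -0.8}]'

```text
t: 18.35
ee_pos: [455.2, -165.9, 33.1]
eef_rot: [[0.976, -0.168, 0.141], [-0.22, -0.747, 0.627], [-0.0, -0.643, -0.766]]
wrist_force: [-0.0, -0.2, 0.4]
finger_gap: 76.8
```

```bash
python3 - 17 <<'E'
from look import *
delta(*seat(z=63))
f=shot("scene",cr=(180,90,300,180))
f=shot("top",cr=(300,220,440,325))
E
```

```text
t 18.35 pos [ 455.2 -165.9   33.1] d [-0.0013  0.0008  0.0003] w [-0.01  0.01 -0.01] F [-0.  -0.2  0.4] gap 76.8
scene zoom 6.666666666666667 at 180 90
top zoom 5.714285714285714 at 300 220
```

View pics/scene17.png

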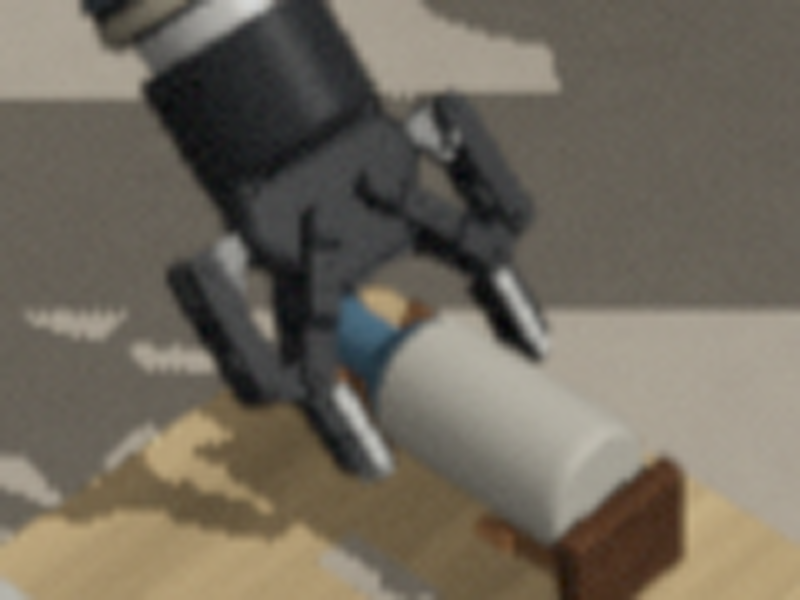

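View pics/top17.png

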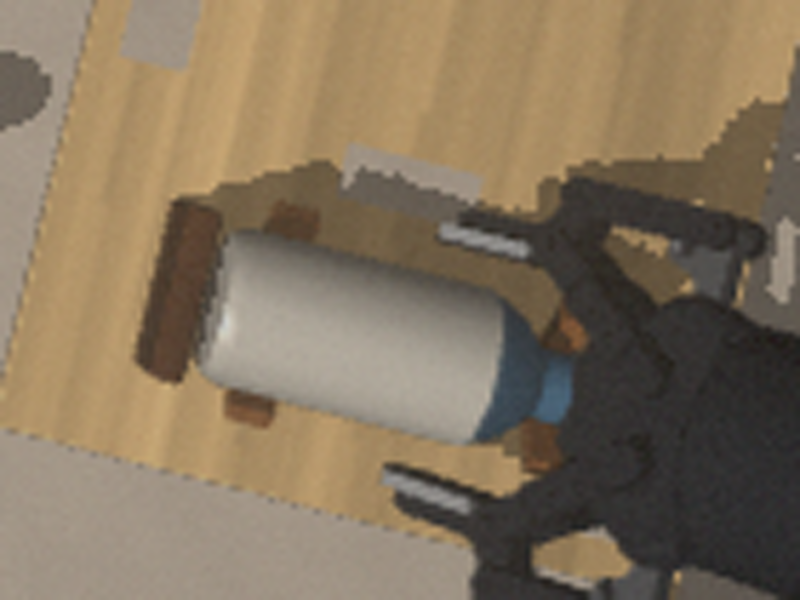

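The vase stayed put on release, so I'll back off along the tool axis.

Call:
carry_out --series '[{"dx": -0.001, "dy": 0, "dz": -0.01, "wx": 0, "wy": 0, "wz": 0, "gripper": -0.8}, {"dx": -0.001, "dy": 0, "dz": -0.03, "wx": 0, "wy": 0, "wz": 0, "gripper": -0.8}, {"dx": -0.001, "dy": 0, "dz": -0.06, "wx": 0, "wy": 0, "wz": 0, "gripper": -0.8}, {"dx": -0.001, "dy": 0, "dz": -0.1, "wx": 0, "wy": 0, "wz": 0, "gripper": -0.8}, {"dx": -0.001, "dy": -0.03, "dz": -0.14, "wx": 0, "wy": 0, "wz": 0, "gripper": -0.8}, {"dx": -0.001, "dy": -0.06, "dz": -0.18, "wx": 0, "wy": 0, "wz": 0, "gripper": -0.8}, {"dx": -0.001, "dy": -0.06, "dz": -0.22, "wx": 0, "wy": 0, "wz": 0, "gripper": -0.8}, {"dx": -0.001, "dy": -0.06, "dz": -0.22, "wx": 0, "wy": 0, "wz": 0, "gripper": -0.8}, {"dx": -0.001, "dy": -0.06, "dz": -0.22, "wx": 0, "wy": 0, "wz": 0, "gripper": -0.8}]'

```text
t: 19.35
ee_pos: [433.0, -259.2, 240.5]
eef_rot: [[0.975, -0.169, 0.142], [-0.22, -0.748, 0.626], [0.0, -0.642, -0.767]]
wrist_force: [-0.2, 0.0, -0.6]
finger_gap: 76.6
```

```bash
python3 - 18 <<'E'
from look import *
delta(*seat(z=63))
f=shot("scene")
f=shot("top")
E
```

```text
t 19.35 pos [ 433.  -259.2  240.5] d [-0.0003  0.0604  0.2209] w [ 0.05 -0.05 -0.02] F [-0.2  0.  -0.6] gap 76.6
```

View pics/scene18.png

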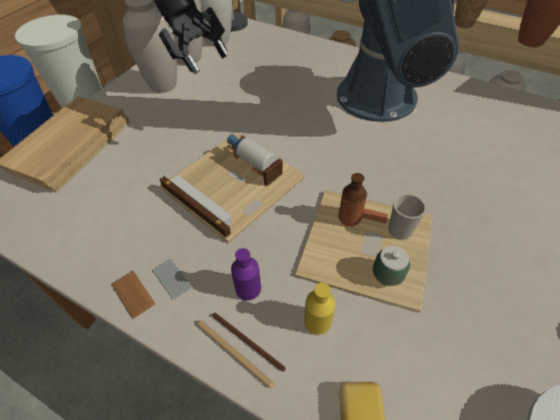

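View pics/top18.png

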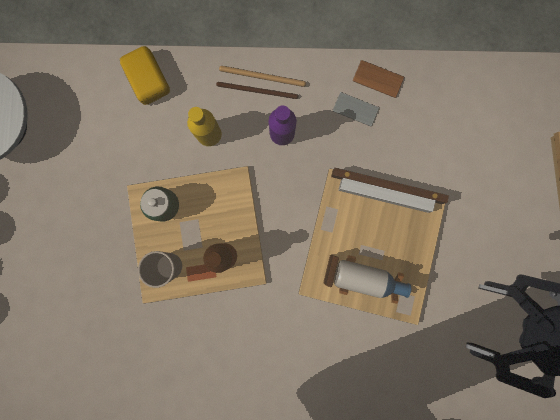

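Everything looks in place: vase in the cradle at (365,280), bar against the rail at (388,195), and the other pots unmoved. I'll take numbers before handing in.

Run:
```python
from m import *
g=dict(np.load("top18.npz"));f=dict(np.load("scene18.npz"));t=load("top");s=load("scene")
# bystanders: image difference in their regions
for n,a,b,r in(("top",g,t,(slice(180,300),slice(130,185))),("top brown",g,t,(slice(235,285),slice(195,240))),("scene brown/beaker",f,s,(slice(172,215),slice(360,430))),("scene jar",f,s,(slice(245,285),slice(372,412)))):
    print(n,(np.abs(a["image"][r].astype(int)-b["image"][r]).max(2)>40).mean().round(4))
fr=line(g,(340.5,181),(436,203),43,w=3);nr=line(g,(339,190),(433,211),43,w=3)
print("bar near off",nr[0]@SY[:2],nr[2])
im=lambda x,a,b,c,d,z:cv2.resize(x["image"][b:d,a:c,::-1],None,fx=z,fy=z,interpolation=2)
A=im(g,315,245,425,325,7);cv2.imwrite("pics/f1.png",A)
cv2.imwrite("pics/f2.png",im(f,210,125,300,195,8))
cv2.imwrite("pics/f3.png",im(g,325,160,455,220,6))
for p in (wp(0.5,-480,63),wp(-3.5,-480,63),wp(-143.5,-480,63)):print(((proj(g,p)-[315,245])*7).round())
```

```text
top 0.0
top brown 0.0
scene brown/beaker 0.0
scene jar 0.0
bar near off -643.4502846566141 1.3509792
[[137. 188.]]
[[151. 192.]]
[[650. 319.]]
```

View pics/f1.png

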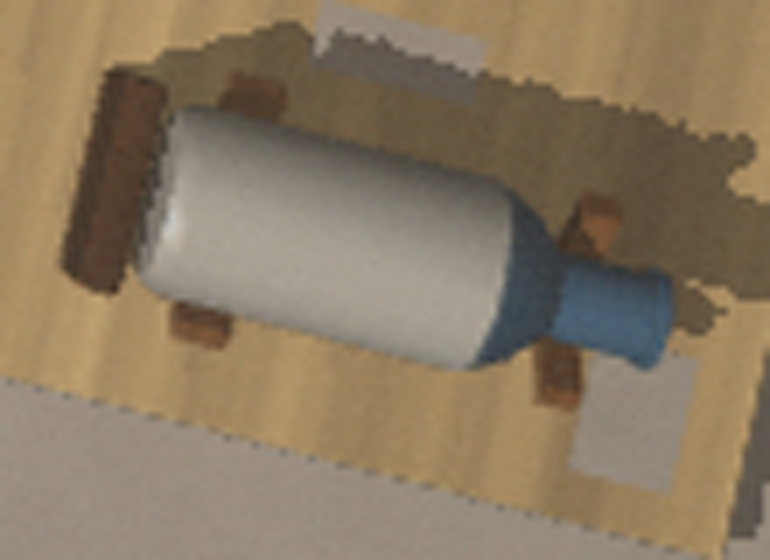

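View pics/f2.png

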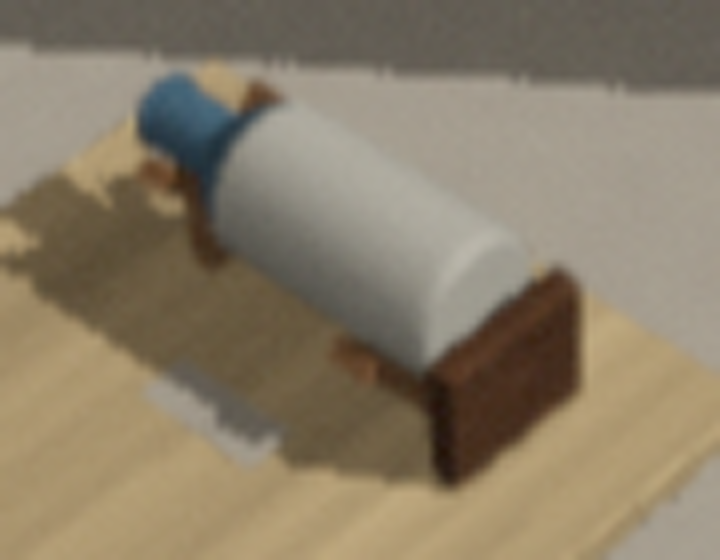

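View pics/f3.png

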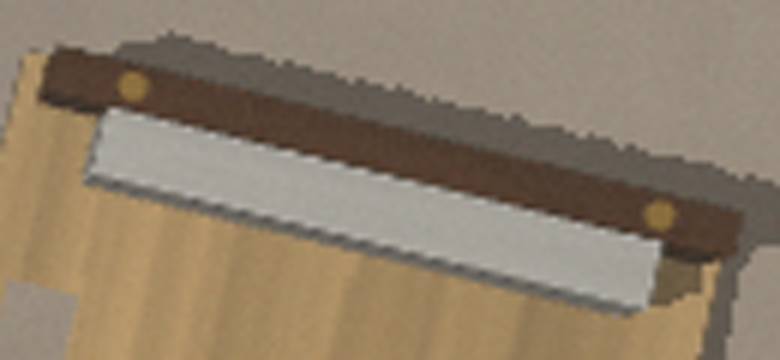

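```bash
python3 - <<'E'
from m import *
g=dict(np.load("top18.npz"));f=dict(np.load("scene18.npz"))
th=np.linspace(0,2*np.pi,73)
def circ(al,r,z=63):return np.array([wp(al,-480+r*np.cos(t),z+r*np.sin(t)) for t in th])
for c in(-70.5,-73.5,-76.5,-79.5):
    F=(proj(g,circ(c+70,27))-[315,245])*7;L=(proj(g,circ(c-70,14))-[315,245])*7
    S=(proj(f,circ(c+70,27))-[210,125])*8;SL=(proj(f,circ(c-70,14))-[210,125])*8
    print("foot gap",-c-70+.5,"T foot left",F[:,0].min().round(),"top-of-foot",F[F[:,1].argmin()].round(),"| T lip right",L[:,0].max().round(),L[L[:,1].argmax()].round(),"| S foot right",S[:,0].max().round(),"top",S[S[:,1].argmin()].round(),"| S lip left",SL[:,0].min().round(),"top",SL[SL[:,1].argmin()].round())
E
python3 - <<'E'
import numpy as np,cv2
g=dict(np.load("top18.npz"));h=cv2.cvtColor(g["image"],cv2.COLOR_RGB2HSV)
m=cv2.inRange(h,(95,80,40),(125,255,255));m[:245]=0;m[:, :360]=0;m[:,425:]=0
v,u=np.nonzero(m);print("blue u max",u.max(),(u.max()-315+.5)*7,"v max",(v.max()-245+.5)*7)
E
```

```text
foot gap 1.0 T foot left 114.0 top-of-foot [162.  93.] | T lip right 659.0 [631. 367.] | S foot right 549.0 top [522. 227.] | S lip left 142.0 top [188.  66.]
foot gap 4.0 T foot left 125.0 top-of-foot [173.  96.] | T lip right 670.0 [642. 370.] | S foot right 542.0 top [515. 223.] | S lip left 135.0 top [181.  62.]
foot gap 7.0 T foot left 135.0 top-of-foot [183.  99.] | T lip right 681.0 [652. 373.] | S foot right 535.0 top [508. 218.] | S lip left 129.0 top [175.  58.]
foot gap 10.0 T foot left 146.0 top-of-foot [194. 101.] | T lip right 692.0 [663. 375.] | S foot right 528.0 top [500. 214.] | S lip left 122.0 top [168.  54.]
blue u max 410 668.5 v max 360.5
```

```bash
python3 -c "
from bench import *
print(finish_job(), state()['t'])"
```

```text
the job is handed in; nothing more can be done
the job is handed in; nothing more can be done
```

The job is done and handed in at about 19.5 s of the 64 s allowed. `finish_job()` reports no verdict.

**What I did**
- **Bar:** I slid it along the board with the two open fingers until it met the rail, pressing with about 15 N, without lifting it.
- **Vase:** I gripped the white/blue vase by its body, turned it 90° in the air, lowered it onto the V and fork until both took its weight, then released it and withdrew.

**Last checks**
- **Bar:** its near face is 24 mm from the rail face (the bar's own width), parallel to within about 1.5 mrad. Both ends lie inside the rail's length.
- **Vase:** it rests level with its body in the V and its neck in the fork. The foot is about 5 mm from the stop; the individual readings ran from about 3 to 7 mm.
- **Other pots:** the image regions around the jar, beaker and brown vase were unchanged from the start.
- **Robot:** it stood clear of everything, with no load on the wrist.

**What disagreed**
- **Fingertips:** in the pictures they stood about 20–25 mm behind the reported TCP, where the given geometry put them a few mm ahead of it. With no contact force where the stated tips should have touched the board, I worked from the image values.
- **Cameras:** the two views differed by about 3 mm in x. Contact with the rail agreed with the top view.

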